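# Load the light-tight measuring chamber and shut its lapped leaves

## Robot

A 6-joint arm with a two-finger parallel gripper is mounted at the origin on a cart in front of the work surface, level with it; the furniture and walls round the work are solid. World frame = base frame: x ahead of the robot, y to its left, z up, the work surface at z = 0. Lengths are in m, angles in rad, forces in N, time in s.
With the tool pointing down it reaches from about 0.25 to 0.775 m from the base axis. Payload 4 kg.
Tool frame: the origin (TCP) lies midway between the tips of the shut fingers; the grasp point (between the pads) lies 19 mm behind it; z points along the fingers, x is the direction in which the jaws open and shut, and the axes are right-handed (so a half turn about z gives the same grasp; the last joint's range is limited). The gripper opens to 94 mm and grips with 3 to 60 N. Pads are 16 mm wide; open, the fingers measure 119 mm over their backs; the gripper's body (75 mm by 177 mm) begins 78 mm behind the grasp point.
Start: joints at [-1.378, 0.087, 1.371, -0, 1.684, -0.103], TCP at [0.16, -0.526, 0.185] pointing down, gripper open.
Joint ranges: [-3.1, 3.1], [-0.76, 2.03], [0.27, 2.55], [-1.08, 4.22], [0.17, 2.65], [-2.57, 2.57]. Speed limits (rad/s): [2.79, 2.79, 3.14, 3.14, 3.14, 3.14].

## Interface

Orientations are given as [roll, pitch, yaw] about the fixed x, y, z axes, in that order (R = Rz(yaw) Ry(pitch) Rx(roll)).
In Python, from bench import robot gives the robot as it stands.
- The arm moves only by the shell command python3 -m handwheel 'ROWS'. ROWS is a JSON object of lists of equal length, an entry for each row: "delta_pos": the shift along the tool's x, y, z in mm, a list of three; "rotation": the turn, a rotation vector about the tool's x, y, z in rad, a list of three; "claw": the closure, from -1 (fully open) to 1 (shut). In form: {"delta_pos": [[tx, ty, tz], ...], "rotation": [[wx, wy, wz], ...], "claw": [claw, ...]}. A call has exactly 8 rows; each row shifts and turns the commanded pose from where the row before left it, along the tool's axes as they then stand; what a row does not reach is not made up. A row lasts 1/8 s, in which the tool goes at most 62.5 mm and 10.7 degrees, less where a joint would pass 70% of its speed; a pose out of reach is approached as far as the arm can. A call with a gripper value outside its range is refused whole. The fingers move at their own pace and stop on an object; the grip force is fixed at half the most. Time passes only in rows, so rows that do not move let the fingers close, or fill a call up. It gives the time, the measured TCP pose, the force and the opening at its end, in the units of the state.
- robot.get_obs(): the state, without advancing time (a new reading comes with each control period).
- robot.snapshot(name): name is "scene" or "top"; returns a dict with "color" (400x640x3 uint8, red, green, blue), "intrinsics" (3x3 intrinsics, pixels), "eye" and "rotation" of the camera in the world. Camera axes: x right, y down, z forward; pixel columns grow to the right and rows downward; lengths in m; the calibration is good to about 2 mm. A picture is of the moment at which its call begins. There is no depth.
- robot.close_job(): hands the job in, once; it reports no verdict.
The state is a dict: "time": time; "joint_positions": joint angles; "qvel": joint speeds; "joint_torque": joint torques, N m; "tool_pos": TCP position; "ee_rot": TCP orientation; "wrist_force": force on the tool from outside, world axes, zero at the start; "wrist_torque": the same for the moment, N m; "width": finger opening in m.
Only numpy, scipy, OpenCV 4.12 (cv2) and the standard library are available. Lean on these libraries where they do the work, as an engineer would, in place of code of your own. Each camera call takes 0.05 s, during which the arm holds its last target.

## Task

Lay the largest of the three pottery sherds flat on the round window in the floor of the open measuring chamber, centred so that it covers the window. Then shut the chamber light-tight: first the left leaf, with the rebated (stepped-down) edge, then the right leaf, whose flange laps over it, each pushed fully home without slamming. Do not drop the sherd, and leave the other two sherds and the scale bar where they lie.

Things in the scene. Friction and masses are not known exactly. Their poses are not given: they have to be found in the camera images.
- chamber: Grey steel measuring chamber, fixed on the desk, 190 x 250 mm (x, y), rim 105 mm high, open at the top, two hinged leaves as lids. Origin: centre of its underside, on the desk; x away from the robot, y to the left, z up, turned at most 0.25 rad. Walls 6 mm; flat black inner floor 45 mm above the desk: inside 178 x 238 mm, 60 mm deep.
- window (a point): Centre of the round glass window (20 mm across, in a flush steel bezel 32 mm across) in the middle of the chamber's inner floor, at the floor's height.
- rebated_leaf (a joint): Angle (rad) of the left leaf: 0 = shut flat on the rim, 1.57 = upright, up to 2.15 leaning outward; starts open at 1.6 to 2.05. Plate 190 mm long, 11 mm thick; friction hinge: stays where it is left, does not fall. 3 to 4 N at its edge push it from the outward lean, 1 to 2 N on the way down. If the flanged leaf is shut first, this one lands on the flange and stays about 0.09 rad open.
- flanged_leaf (a joint): Angle (rad) of the right leaf: 0 = shut flat on the rim, 1.57 = upright, up to 2.15 leaning outward; starts open at 1.6 to 2.05. Plate, friction hinge and forces as for the left leaf. Its flange must end on top of the left leaf's tongue.
- rebated_leaf_hinge (a point): Middle of the left leaf's hinge line, which runs along the chamber's x, at chamber y +125 mm, z 105 mm, level with the leaf's underside. The leaf swings up and over to the left about it.
- flanged_leaf_hinge (a point): Middle of the right leaf's hinge line, which runs along the chamber's x, at chamber y -125 mm, z 105 mm, level with the leaf's underside. The leaf swings up and over to the right about it.
- rebated_leaf_edge (a point): Point on the left leaf, at its outer face (the top when shut), middle of the upper layer's free edge, 117 mm from the hinge line, 11 mm off the underside. Below it the lower 5 mm of the plate go on as a tongue to 132.5 mm. Outer face also has a bow handle: 9 mm bar, 64 mm long, parallel to the hinge, mid-length, 70 mm from the hinge line, standing 25 mm off the face.
- flanged_leaf_edge (a point): Point on the right leaf, at its outer face (the top when shut), middle of the flange's free edge, 131 mm from the hinge line, 11 mm off the underside. The flange is the plate's upper 5 mm; the lower 6 mm end 115 mm from the hinge line. Same bow handle as on the left leaf, 70 mm from the hinge line.
- sherd_1_center (a point): Centre (half-way up, 8 mm above its underside) of the largest sherd: bowed red-brown pottery, 47 mm (its x) x 61 mm (its y) x 16 mm high, lying flat on a grey foam pad 28 x 36 mm and 20 mm high, smaller than the sherd, fixed to the desk. 30 to 65 g. Grip it across the 47 mm, fingertips down to its underside or a little lower: those flanks are upright in their lower half and slope in above.
- sherd_2_center (a point): Centre of the middle-sized sherd, 39 x 54 x 14 mm, on a like foam pad; not to be moved.
- sherd_3_center (a point): Centre of the smallest sherd, 26 x 41 x 12 mm, on a like foam pad; not to be moved.
- scale_bar: Flat chequered scale bar, 22 x 200 x 8 mm, lying on the desk on the robot's side of the sherds; origin at the centre of its underside, long axis y; not to be moved.
Not all that is in view belongs to the job. Leave any blue look-alike of the part that bears sherd_1_center alone.

How it is judged:
By the outcome, as a careful person would: the job done as asked, in the order asked, and still so for the second after the job is handed in, with the robot touching nothing.
It also fails if it takes over 72 s, if anything falls off the work surface, if the arm or the gripper's body presses on something with over 40 N, if the wrist force passes 120 N, or if a joint passes its speed limit or range.

## Working session

There is one attempt and no reset: what is moved stays moved. The work goes in short steps, Python scripts to look and compute and a shell command to move; the robot and the scene stay as the last step left them, time stands still between calls to the robot, and variables do not carry over. Pictures are saved under pics/ and viewed, and the job is handed in when it is done.

```bash
ls; mkdir -p pics; python3 - <<'E'
from bench import robot
import cv2,pickle,numpy as np
o=robot.get_obs(); print(o)
for n in ("scene","top"):
    s=robot.snapshot(n); pickle.dump(s,open(f"{n}0.pkl","wb"))
    cv2.imwrite(f"pics/{n}0.png",s["color"][:,:,::-1])
    print(n,s["intrinsics"],s["eye"],s["rotation"])
E
```

```text
pics
{'time': 0.0, 'joint_positions': array([-1.37811333e+00,  8.79827064e-02,  1.37225277e+00,  1.44481927e-05,
        1.68361340e+00, -1.03113518e-01]), 'qvel': array([-0.00245748,  0.00070899, -0.00107654,  0.00058903, -0.00210529,
        0.00042472]), 'joint_torque': array([-2.86756585e-04, -3.40186214e+01, -3.02427721e+01,  7.17862090e-02,
        3.31202452e-02, -1.54634722e-04]), 'tool_pos': array([ 0.16020375, -0.52552166,  0.18338986]), 'ee_rot': array([-3.14134613e+00,  2.24276105e-03, -1.27499793e+00]), 'wrist_force': array([ 0.38689731, -0.06562745, -0.40631312]), 'wrist_torque': array([0.042083  , 0.00399057, 0.00979933]), 'width': 0.09431483376002867}
scene [[467.14063441   0.         316.19263338]
 [  0.         467.14063441 204.11620324]
 [  0.           0.           1.        ]] [-0.52527139  0.66453829  0.7315415 ] [-2.0805428  -0.0049022  -2.13143466]
top [[448.25550639   0.         316.35862101]
 [  0.         448.25550639 198.89678951]
 [  0.           0.           1.        ]] [0.27137013 0.0624529  1.18151037] [-2.98415792e+00 -7.23640460e-04 -1.56164239e+00]
```

View pics/scene0.png

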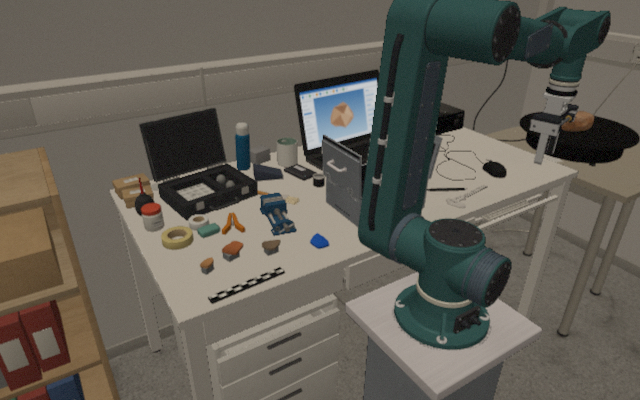

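View pics/top0.png

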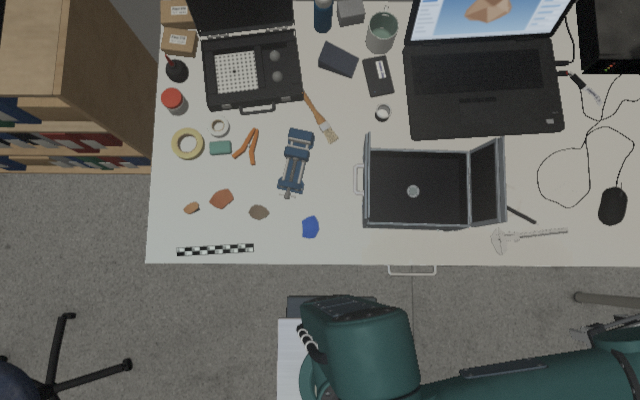

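The top view shows the chamber with its window at about (413,191). The red-brown sherd is at (221,199), the grey-brown one at (260,212), the small one at (192,208), the blue decoy at (310,227) and the scale bar at (215,250). I'll enlarge it next.

```bash
cat > h.py <<'E'
import numpy as np,cv2,pickle
from scipy.spatial.transform import Rotation as Ro
def load(f): return pickle.load(open(f,"rb"))
def cam(s):
    r=np.asarray(s["rotation"])
    R=r if r.shape==(3,3) else Ro.from_euler("xyz",r).as_matrix()
    return np.asarray(s["intrinsics"]),np.asarray(s["eye"]),R
def ray(s,uv,z):
    K,e,R=cam(s); d=R@np.linalg.inv(K)@np.array([uv[0],uv[1],1.]); return e+d*(z-e[2])/d[2]
def proj(s,p):
    K,e,R=cam(s); q=K@(R.T@(np.asarray(p)-e)); return q[:2]/q[2]
def crop(s,x0,y0,x1,y1,k,f):
    im=cv2.resize(s["color"][y0:y1,x0:x1,::-1],None,fx=k,fy=k,interpolation=cv2.INTER_CUBIC); cv2.imwrite(f,im)
E
python3 - <<'E'
from h import *
t=load("top0.pkl"); s=load("scene0.pkl")
print(ray(t,(413,191),0.045), ray(t,(221,199),.028))
crop(t,170,170,330,270,5,"pics/a.png"); crop(t,350,125,515,240,4.8,"pics/b.png"); crop(s,180,190,350,310,4.7,"pics/c.png"); crop(s,300,120,480,240,4.4,"pics/d.png")
E
```

```text
[ 0.47468185 -0.18534767  0.045     ] [0.45191344 0.31169582 0.028     ]
```

View pics/a.png

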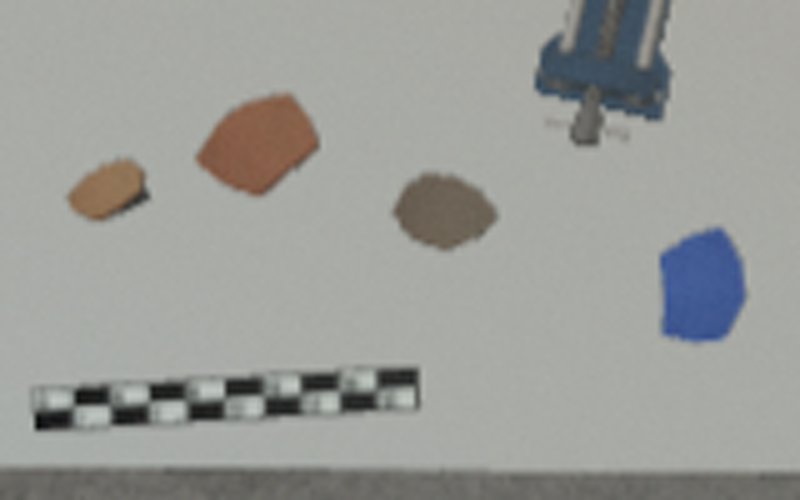

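View pics/b.png

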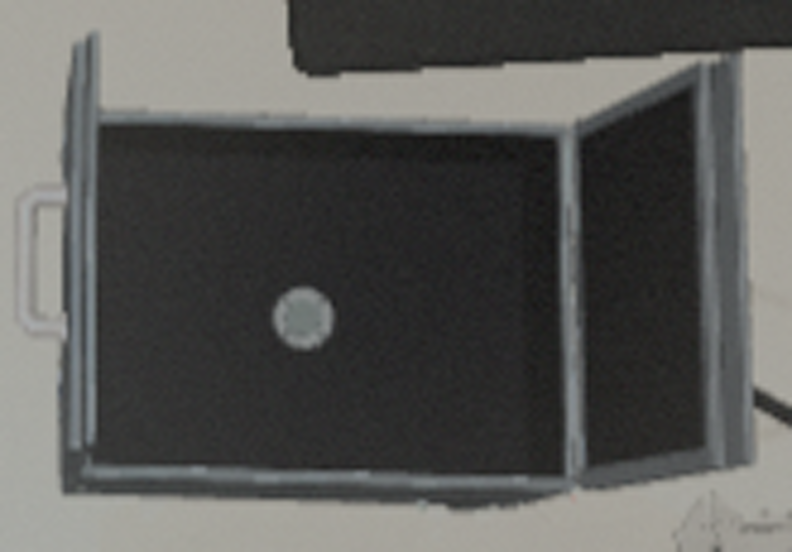

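View pics/c.png

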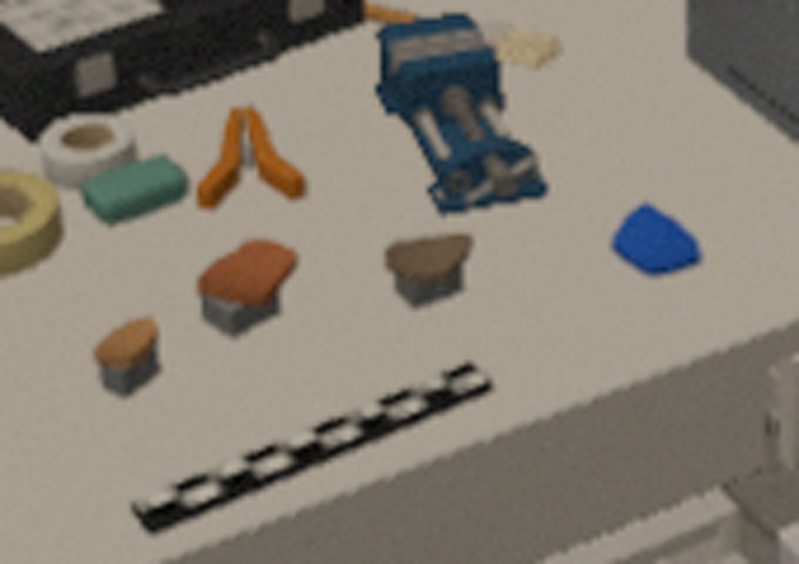

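View pics/d.png

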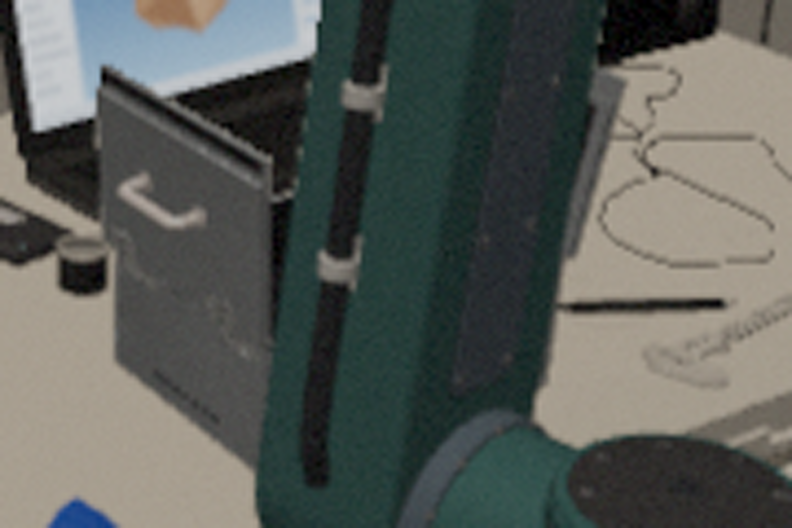

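```bash
python3 - <<'E'
from h import *
t=load("top0.pkl"); s=load("scene0.pkl")
def blob(im,cx,cy,lo,hi,r=40):
    hsv=cv2.cvtColor(im,cv2.COLOR_RGB2HSV); m=cv2.inRange(hsv,lo,hi)
    cs,_=cv2.findContours(m,cv2.RETR_EXTERNAL,cv2.CHAIN_APPROX_NONE)
    cs=[c for c in cs if abs(c.mean(0)[0]-[cx,cy]).max()<r/2 and cv2.contourArea(c)>20]
    return max(cs,key=cv2.contourArea)
for nm,c0,lo,hi in (("s1",(221,199),(3,80,60),(14,255,255)),("s3",(192,208),(5,60,60),(20,255,255)),("s2",(260,212),(8,30,40),(25,255,140))):
    print(nm,t["color"][c0[1],c0[0]],cv2.cvtColor(t["color"],cv2.COLOR_RGB2HSV)[c0[1],c0[0]])
    c=blob(t["color"],*c0,lo,hi)
    P=np.array([ray(t,q[0],.028)[:2]*1000 for q in c],np.float32)
    r=cv2.minAreaRect(P); print(r, cv2.moments(P)["m00"])
    mm=cv2.moments(P); print("cent",mm["m10"]/mm["m00"],mm["m01"]/mm["m00"],"princ",np.degrees(.5*np.arctan2(2*mm["mu11"],mm["mu20"]-mm["mu02"])))
    for a in np.arange(0,180,10):
        u=np.array([np.cos(np.radians(a)),np.sin(np.radians(a))]); d=P@u; print(int(a),round(float(np.ptp(d))+1.2,1),end="; ")
    print()
    if nm=="s1": print(cv2.approxPolyDP(P.reshape(-1,1,2),2.5,True)[:,0])
    try:
        c=blob(s["color"],*{"s1":(233,250),"s3":(207,265),"s2":(271,245)}[nm],lo,hi); print("scene",cv2.boundingRect(c),c.mean(0))
    except Exception as e: print(e)
E
```

```text
s1 [133  93  70] [ 11 121 133]
((453.9781799316406, 311.1589660644531), (43.22509765625, 54.777496337890625), 45.962528228759766) 1880.2692274758592
cent 453.7116039876119 311.006495442454 princ -61.00757645893392
0 51.5; 10 49.2; 20 46.6; 30 45.0; 40 43.7; 50 46.0; 60 49.7; 70 53.8; 80 57.0; 90 58.4; 100 59.8; 110 60.0; 120 58.8; 130 57.5; 140 55.9; 150 55.0; 160 54.3; 170 53.5; 
[[478.5193  297.13788]
 [475.7192  312.70792]
 [467.62173 328.03018]
 [454.3095  337.86212]
 [443.74677 339.97888]
 [430.78363 321.19022]
 [428.25894 310.69012]
 [452.17902 283.04538]
 [470.63397 288.98303]]
scene (222, 241, 21, 14) [[232.53191489 247.70212766]]
s3 [146 116  85] [ 15 107 146]
((428.3626708984375, 388.7135009765625), (23.676782608032227, 38.94087219238281), 35.323089599609375) 673.8950543380342
cent 428.75258050618703 388.8215228865036 princ -59.930171925147015
0 30.2; 10 28.6; 20 26.3; 30 25.0; 40 25.3; 50 26.9; 60 30.3; 70 32.8; 80 35.2; 90 37.1; 100 39.0; 110 40.1; 120 40.1; 130 39.9; 140 38.5; 150 36.0; 160 34.1; 170 32.6; 
scene (200, 257, 14, 12) [[206.60606061 262.81818182]]
s2 [109 100  86] [ 18  54 109]
((418.7312927246094, 213.01280212402344), (48.4964485168457, 35.29167938232422), 72.1173324584961) 1247.2116851196624
cent 419.11362546149417 213.99325420401485 princ 83.53413060583208
0 37.8; 10 39.6; 20 40.3; 30 41.9; 40 44.4; 50 46.4; 60 47.4; 70 49.3; 80 50.7; 90 50.6; 100 50.2; 110 48.5; 120 45.6; 130 42.9; 140 40.7; 150 38.8; 160 37.0; 170 36.6; 
scene (262, 240, 19, 16) [[271.6625 248.0125]]
```

```bash
python3 - <<'E'
from h import *
t=load("top0.pkl"); s=load("scene0.pkl")
def sub(s,cx,cy,z,r=20,k=8):
    im=s["color"][cy-r:cy+r,cx-r:cx+r].astype(np.float32)
    fg=im[r-2:r+3,r-2:r+3].mean((0,1)); bg=np.median(im.reshape(-1,3),0)
    f=((im-bg)@(fg-bg))/((fg-bg)@(fg-bg))
    F=cv2.resize(f,None,fx=k,fy=k,interpolation=cv2.INTER_CUBIC)
    m=(F>.5).astype(np.uint8); cs,_=cv2.findContours(m,cv2.RETR_EXTERNAL,cv2.CHAIN_APPROX_NONE)
    c=max((c for c in cs if cv2.pointPolygonTest(c,(r*k,r*k),False)>0),key=cv2.contourArea)[:,0]
    uv=(c+.5)/k-.5+[cx-r,cy-r]
    return np.array([ray(s,q,z)[:2]*1000 for q in uv],np.float32)
for nm,c,z in (("s1",(221,199),.028),("s2",(260,212),.027),("s3",(191,208),.026),("blue",(310,227),.01)):
    P=sub(t,*c,z); print(nm,cv2.minAreaRect(P),P.mean(0))
    for a in range(0,180,5):
        u=np.array([np.cos(np.radians(a)),np.sin(np.radians(a))]);v=np.array([-u[1],u[0]])
        d=P@u; e=P@v; c=u*(d.max()+d.min())/2+v*(e.max()+e.min())/2
        if a<90 or nm in("s2","blue"): print(a,np.round(np.ptp(d),1),np.round(np.ptp(e),1),np.round(c,1),end=" | ")
    print()
    if nm in("s1","blue"): print(cv2.approxPolyDP(P.reshape(-1,1,2),1.5,True)[:,0])
crop(s,190,225,285,290,8,"pics/e.png")
E
```

```text
s1 ((453.20947265625, 311.5308532714844), (46.54891586303711, 59.629756927490234), 40.6988639831543) [453.57065 310.74695]
0 53.9 64.2 [453.4 311.4] | 5 52.8 64.6 [452.7 311.7] | 10 51.7 64.6 [452.1 311.8] | 15 50.4 64.3 [451.6 311.8] | 20 49.6 63.5 [451.6 311.8] | 25 49.0 62.5 [451.7 311.8] | 30 48.0 61.5 [451.9 311.7] | 35 47.1 60.6 [452.5 311.7] | 40 46.6 59.7 [453.1 311.6] | 45 47.2 59.1 [453.5 310.9] | 50 48.8 58.4 [453.7 309.8] | 55 50.8 57.8 [454. 309.] | 60 53.0 57.4 [454.3 308.7] | 65 55.8 56.9 [454.7 309. ] | 70 58.2 56.5 [454.8 309.5] | 75 60.3 56.2 [454.7 310. ] | 80 62.0 55.9 [454.4 310.6] | 85 63.3 55.1 [453.9 311. ] | 
[[456.33298 279.7843 ]
 [467.85132 285.44647]
 [479.69797 295.38754]
 [479.61298 304.53738]
 [475.15955 319.38177]
 [469.77524 327.963  ]
 [445.85333 343.4937 ]
 [432.19705 327.9115 ]
 [426.48068 308.18018]
 [449.7214  281.4852 ]]
s2 ((418.02569580078125, 213.3744354248047), (49.960784912109375, 39.68354415893555), 60.5681037902832) [419.18954 213.79427]
0 40.5 54.3 [419.  213.1] | 5 41.3 54.0 [419.4 213.2] | 10 41.9 53.4 [419.7 213.4] | 15 42.5 52.4 [42
[... 2318 characters left out ...]
.3 58.3 [383.   80.3] | 105 49.7 57.7 [382.3  80.6] | 110 51.7 56.9 [381.7  80.8] | 115 53.4 56.3 [381.2  81. ] | 120 55.1 55.6 [381.   80.9] | 125 57.2 54.8 [381.   80.7] | 130 58.9 54.6 [381.4  80.6] | 135 60.6 54.2 [382.   80.5] | 140 61.9 53.6 [382.5  80.5] | 145 62.7 52.8 [383.1  80.5] | 150 63.1 51.5 [383.6  80.7] | 155 63.1 50.3 [384.   80.8] | 160 62.7 49.7 [384.2  80.4] | 165 62.0 48.9 [384.4  80. ] | 170 61.4 48.0 [384.4  79.7] | 175 60.8 46.8 [384.2  79.4] | 
[[413.23135   68.94461 ]
 [410.77527   84.04311 ]
 [399.38428  101.30501 ]
 [357.747     99.07791 ]
 [354.00342   80.75339 ]
 [355.07413   70.64977 ]
 [359.03824   65.140045]
 [379.73074   56.497337]
 [397.13757   58.939598]]
```

View pics/e.png

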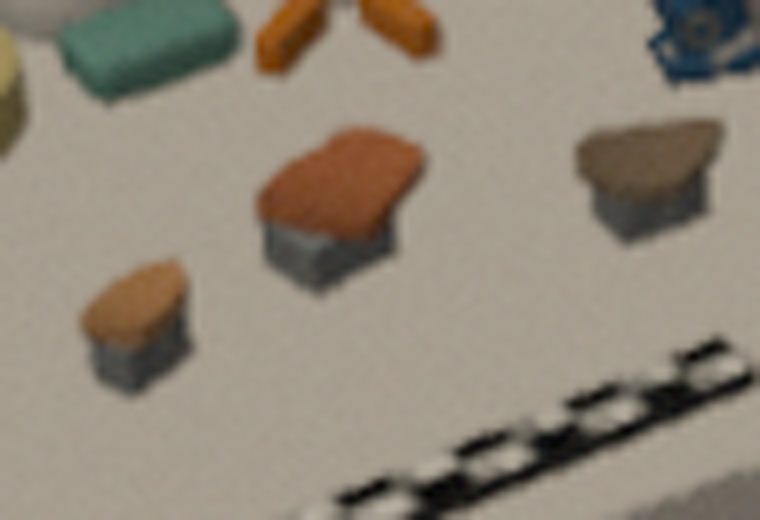

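```bash
python3 - <<'E'
from h import *
s=load("scene0.pkl"); t=load("top0.pkl")
f=lambda u,v:(190+u/8-.5,225+v/8-.5)
A,B,C=[ray(s,f(*q),0)[:2]*1000 for q in((265,257),(318,293),(396,253))]
print(A,B,C); 
for a,b in((A,B),(B,C)): print(np.linalg.norm(b-a),np.degrees(np.arctan2(*(b-a)[::-1])))
print("diag mid",(A+C)/2)
# chamber
g=lambda u,v:(350+u/4.8-.5,125+v/4.8-.5)
print("win",ray(t,g(303,318),.045)*1000)
for n,q,z in(("rim FR out",(580,128),.105),("rim NR out",(582,488),.105),("rim NL in",(98,470),.105),("rim FL in",(100,123),.105),("rim NR in",(562,473),.105),("rim FR in",(560,127),.105)):
    print(n,ray(t,g(*q),z)[:2]*1000)
E
```

```text
[468.86177468 330.86864802] [440.75457888 323.81243325] [448.02333172 292.83265115]
28.979382721766623 -165.90733433057565
31.821088400588646 -76.79559904163928
diag mid [458.4425532  311.85064959]
win [ 475.32669829 -184.39804891   45.        ]
rim FR out [ 565.35680734 -316.59546084]
rim NR out [ 379.19957701 -309.27918875]
rim NL in [386.02974773 -66.4506408 ]
rim FL in [565.6987913  -69.20265795]
rim NR in [ 386.66794703 -299.56779426]
rim FR in [ 565.79154095 -306.30767235]
```

```bash
python3 - <<'E'
from h import *
s=load("scene0.pkl")
f=lambda u,v:(190+u/8-.5,225+v/8-.5)
for T in(((593,210),(630,243),(708,211)),((93,370),(133,394),(190,348)),((265,257),(318,293),(396,253))):
    A,B,C=[ray(s,f(*q),0)[:2]*1000 for q in T]
    for a,b in((A,B),(B,C)): print(round(np.linalg.norm(b-a),1),np.degrees(np.arctan2(*(b-a)[::-1])),end=" ; ")
    print((A+C)/2)
crop(s,215,232,250,268,16,"pics/f.png"); crop(s,300,225,340,258,16,"pics/g.png")
E
```

```text
23.9 -175.3914018978069 ; 31.2 -84.92902209555241 ; [425.36188792 209.22190087]
19.6 -160.93407518610707 ; 27.5 -61.24822085121612 ; [437.28543857 385.76804477]
29.0 -165.90733433057565 ; 31.8 -76.79559904163928 ; [458.4425532  311.85064959]
```

View pics/f.png

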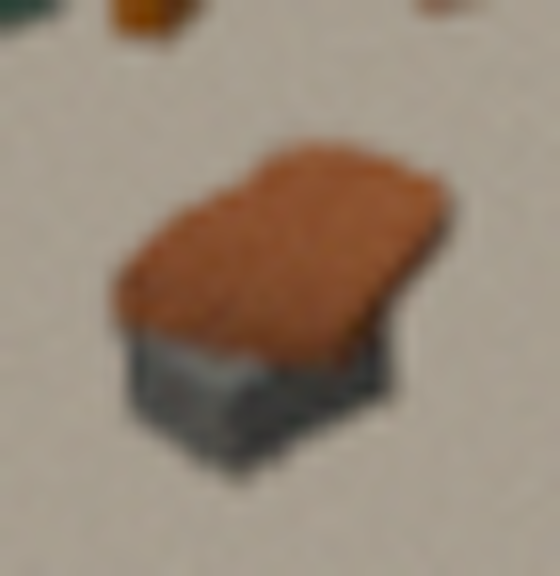

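The red-brown sherd's outline measures about 47 x 61 mm with its short axis near 36°, centred at about (453, 311) mm. The window is at about (475, -185) mm, and the inner-wall measurements agree. Now I move: up while turning first.

```bash
cat >> h.py <<'E'
def to(o,p=None,yaw=None,rpy=None):
    """tool-frame translation (mm) and rotvec from measured pose to target"""
    R=Ro.from_euler("xyz",o["ee_rot"]).as_matrix()
    out=[]
    if p is not None: out.append(np.round(R.T@(np.asarray(p)-o["tool_pos"])*1000,1))
    if yaw is not None: rpy=[np.pi,0,yaw]
    if rpy is not None: out.append(np.round(Ro.from_matrix(R.T@Ro.from_euler("xyz",rpy).as_matrix()).as_rotvec(),4))
    return out
E
python3 -m handwheel '{"delta_pos":[[0,0,-15],[0,0,-15],[0,0,-15],[0,0,-15],[0,0,-15],[0,0,-15],[0,0,-15],[0,0,-15]],"rotation":[[0,0,-0.17],[0,0,-0.17],[0,0,-0.17],[0,0,-0.17],[0,0,-0.17],[0,0,-0.17],[0,0,-0.17],[0,0,-0.17]],"claw":[-1,-1,-1,-1,-1,-1,-1,-1]}'
python3 - <<'E'
from h import *
from bench import robot
o=robot.get_obs(); print(o["time"],o["tool_pos"],o["ee_rot"],to(o,[.453,.311,.15],.63))
t=load("top0.pkl")
# leaf geometry
g=lambda u,v:(350+u/4.8-.5,125+v/4.8-.5)
for z in(.2,.22,.237): print(z,[np.round(ray(t,g(*q),z)[:2]*1000,1) for q in((88,33),(97,36),(75,45),(78,445),(90,440))],"R",[np.round(ray(t,g(*q),z)[:2]*1000,1) for q in((700,64),(735,57),(707,450),(720,462),(753,455))])
E
```

```text
time: 1.1
tool_pos: [0.1603, -0.5259, 0.3044]
ee_rot: [-3.14, 0.0, 0.091]
wrist_force: [-0.1, 0.1, 0.1]
width: 0.0937
1.1 [ 0.16029093 -0.52591038  0.30440413] [-3.14039064e+00  1.22470969e-04  9.06338291e-02] [array([ 367.3, -806.8,  155.3]), array([-1.200e-03, -2.000e-04, -5.394e-01])]
0.2 [array([583.6, -52.3]), array([582.1, -56.6]), array([577.6, -46.1]), array([387.3, -46. ]), array([389.7, -51.5])] R [array([ 571.1, -341.2]), array([ 574.7, -357.9]), array([ 387.7, -334.6]), array([ 382.2, -340.3]), array([ 385.6, -355.6])]
0.22 [array([577.2, -50. ]), array([575.8, -54.2]), array([571.4, -43.9]), array([385. , -43.8]), array([387.3, -49.2])] R [array([ 565., -333.]), array([ 568.5, -349.4]), array([ 385.3, -326.5]), array([ 380. , -332.1]), array([ 383.3, -347.1])]
0.237 [array([571.8, -48. ]), array([570.4, -52.1]), array([566.1, -42. ]), array([383. , -41.9]), array([385.2, -47.2])] R [array([ 559.8, -326. ]), array([ 563.2, -342.1]), array([ 383.3, -319.7]), array([ 378. , -325.1]), array([ 381.3, -339.9])]
```

```bash

python3 -m handwheel '{"delta_pos":[[23,-50.4,0],[23,-50.4,0],[23,-50.4,0],[23,-50.4,0],[23,-50.4,0],[23,-50.4,0],[23,-50.4,0],[23,-50.4,0]],"rotation":[[0,0,0],[0,0,0],[0,0,0],[0,0,0],[0,0,0],[0,0,0],[0,0,0],[0,0,0]],"claw":[-1,-1,-1,-1,-1,-1,-1,-1]}'
python3 -m handwheel '{"delta_pos":[[23,-50.4,0],[23,-50.4,0],[23,-50.4,0],[23,-50.4,0],[23,-50.4,0],[23,-50.4,0],[23,-50.4,0],[23,-50.4,0]],"rotation":[[0,0,0],[0,0,0],[0,0,0],[0,0,0],[0,0,0],[0,0,0],[0,0,0],[0,0,0]],"claw":[-1,-1,-1,-1,-1,-1,-1,-1]}'
python3 -m handwheel '{"delta_pos":[[0,0,25],[0,0,25],[0,0,25],[0,0,25],[0,0,20],[0,0,20],[0,0,10],[0,0,0]],"rotation":[[0,0,-0.14],[0,0,-0.14],[0,0,-0.14],[0,0,-0.12],[0,0,0],[0,0,0],[0,0,0],[0,0,0]],"claw":[-1,-1,-1,-1,-1,-1,-1,-1]}'
python3 - <<'E'
from h import *
from bench import robot
o=robot.get_obs(); print(o["time"],o["tool_pos"],o["ee_rot"],to(o,[.4528,.3115,.10],.63))
for n in("top","scene"):
    s=robot.snapshot(n); pickle.dump(s,open(f"{n}1.pkl","wb")); 
    u=proj(s,[.4528,.3115,.028]).astype(int); print(u)
    crop(s,max(u[0]-60,0),max(u[1]-60,0),u[0]+60,u[1]+50,6,f"pics/{n}1.png")
E
```

```text
time: 2.1
tool_pos: [0.3095, -0.107, 0.3043]
ee_rot: [3.141, -0.0, 0.084]
wrist_force: [0.7, 0.0, 0.2]
width: 0.0939
time: 3.1
tool_pos: [0.4587, 0.3104, 0.3039]
ee_rot: [3.141, 0.001, 0.085]
wrist_force: [0.9, -1.0, -0.4]
width: 0.0942
time: 4.1
tool_pos: [0.458, 0.3083, 0.1535]
ee_rot: [-3.141, 0.002, 0.625]
wrist_force: [0.3, -0.6, -0.2]
width: 0.0942
4.1 [0.4580043  0.30830755 0.15352155] [-3.14136088e+00  2.19610986e-03  6.24972013e-01] [array([-2.2, -5.6, 53.5]), array([-0.0002,  0.0022, -0.005 ])]
[221 198]
[230 248]
```

View pics/scene1.png

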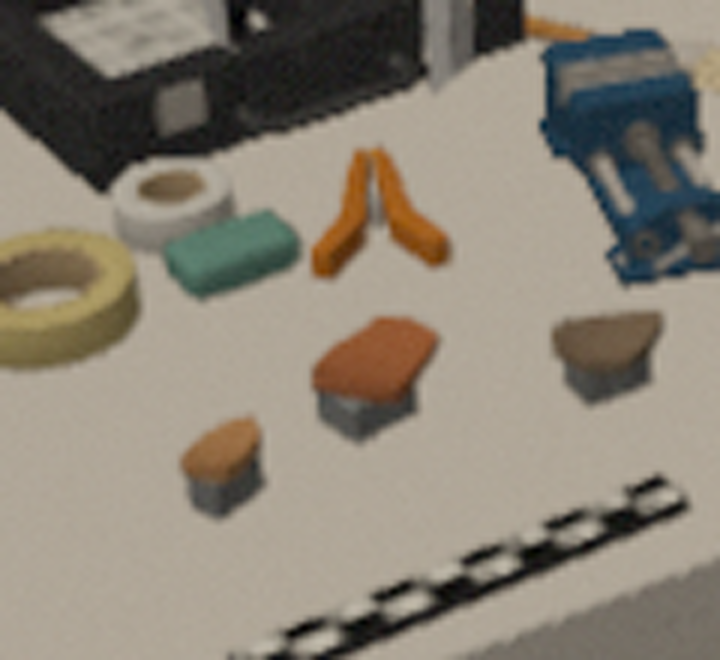

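View pics/top1.png

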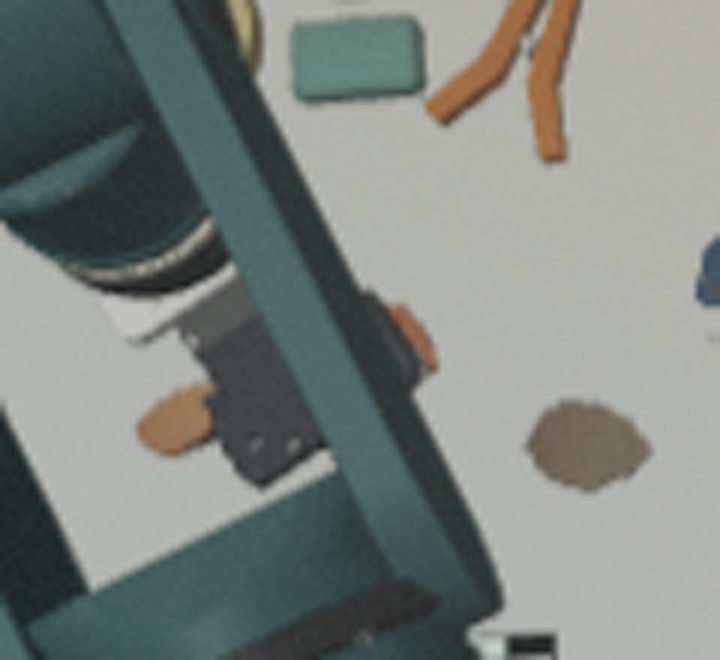

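```bash
python3 - <<'E'
from h import *
s=load("scene0.pkl"); t=load("top0.pkl")
crop(s,205,262,290,305,9,"pics/h.png"); crop(t,170,238,260,262,8.8,"pics/i.png")
E
```

```text
(no output)
```

View pics/h.png

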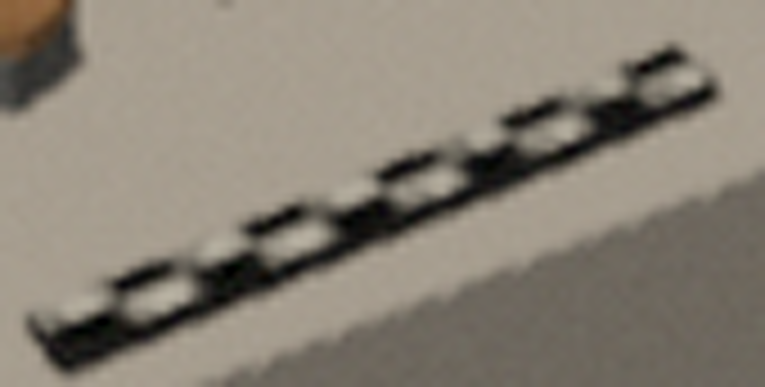

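View pics/i.png

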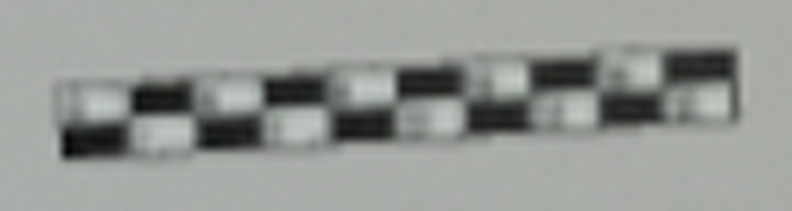

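```bash
python3 - <<'E'
from h import *
s=load("scene0.pkl"); t=load("top0.pkl")
f=lambda u,v:(205+(u+.5)/9-.5,262+(v+.5)/9-.5); g=lambda u,v:(170+(u+.5)/8.8-.5,238+(v+.5)/8.8-.5)
for n,S,T in(("L far",(28,318),(57,82)),("cr1",(114,308),(130,117)),("cr4",(500,130),(533,95)),("cr9",(632,92),(665,88)),("R far",(678,45),(735,50)),("Rnear",(716,80),(735,123))):
    print(n,ray(s,f(*S),.008)[:2]*1000,ray(t,g(*T),.008)[:2]*1000)
# finger tips: project TCP in pictures 1
s1=load("scene1.pkl"); t1=load("top1.pkl")
p=np.array([.458,.3083,.1535]);u=np.array([np.cos(.625),np.sin(.625),0])
for d in(-.047,0,.047): print(proj(s1,p+u*d),proj(t1,p+u*d))
u0=proj(s1,p).astype(int); print(u0); crop(s1,u0[0]-60,u0[1]-50,u0[0]+60,u0[1]+40,6.5,"pics/j.png")
E
```

```text
L far [325.56439235 425.78205273] [327.68920371 427.80042569]
cr1 [317.53305429 405.34401391] [317.58810654 405.61908025]
cr4 [331.87413599 286.87052059] [325.15468355 286.72205124]
cr9 [327.86094094 247.91591724] [327.57549003 247.72724637]
R far [340.29426235 226.65724151] [338.9792271  227.35530464]
Rnear [320.31551081 225.29324712] [317.46767804 226.68218111]
[243.44505131 209.6128448 ] [222.40290869 204.29377895]
[227.05889767 206.03772178] [211.29330338 188.00394102]
[211.09468684 202.55465804] [200.31048629 171.90001066]
[227 206]
```

View pics/j.png

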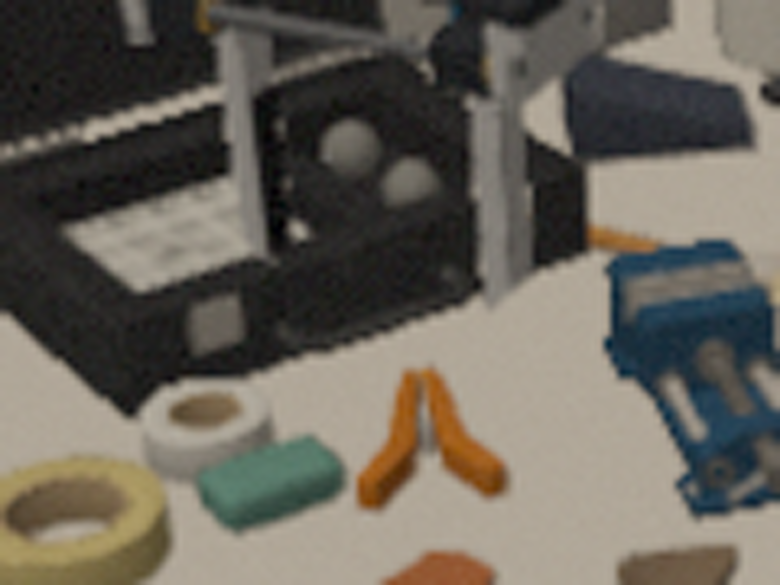

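```bash
python3 - <<'E'
from h import *
s=load("scene0.pkl"); t=load("top0.pkl")
for z in(.024,.028,.032): print(z,ray(s,(232.5,247.7),z)[:2]*1000)
def sub(s,cx,cy,r=20,k=8):
    im=s["color"][cy-r:cy+r,cx-r:cx+r].astype(np.float32)
    lab=cv2.cvtColor((im/255).astype(np.float32),cv2.COLOR_RGB2LAB)[...,1]
    fg=lab[r-2:r+3,r-2:r+3].mean(); bg=np.median(lab); print(fg,bg)
    F=cv2.resize((lab-bg)/(fg-bg),None,fx=k,fy=k,interpolation=cv2.INTER_CUBIC)
    cs,_=cv2.findContours((F>.5).astype(np.uint8),cv2.RETR_EXTERNAL,cv2.CHAIN_APPROX_NONE)
    c=max((c for c in cs if cv2.pointPolygonTest(c,(r*k,r*k),False)>0),key=cv2.contourArea)[:,0]
    return (c+.5)/k-.5+[cx-r,cy-r]
T=sub(t,221,199); S=sub(s,232,248,16)
for n,cc,cm in(("top",T,t),("scene",S,s)):
    for z in(.024,.028,.034):
        P=np.array([ray(cm,q,z)[:2]*1000 for q in cc],np.float32); m=cv2.moments(P)
        print(n,z,"cent",np.round([m["m10"]/m["m00"],m["m01"]/m["m00"]],1),"area",round(m["m00"]),cv2.minAreaRect(P))
        if z==.028:
          for a in(10,15,20,25,30,35,40,45):
            u=np.array([np.cos(np.radians(a)),np.sin(np.radians(a))]);v=np.array([-u[1],u[0]]); d=P@u;e=P@v
            print(a,np.round([np.ptp(d),np.ptp(e)],1),np.round(u*(d.max()+d.min())/2+v*(e.max()+e.min())/2,1),end=" | ")
          print()
E
python3 -m handwheel '{"delta_pos":[[-1.5,-3,10],[-1.5,-3,10],[0,0,10],[0,0,10],[0,0,0],[0,0,0],[0,0,0],[0,0,0]],"rotation":[[0,0,0],[0,0,0],[0,0,0],[0,0,0],[0,0,0],[0,0,0],[0,0,0],[0,0,0]],"claw":[-0.35,-0.35,-0.35,-0.35,-0.35,-0.35,-0.35,-0.35]}'
python3 - <<'E'
from h import *
from bench import robot
o=robot.get_obs(); s=robot.snapshot("scene"); pickle.dump(s,open("scene2.pkl","wb"))
p=o["tool_pos"]; y=o["ee_rot"][2]; u=np.array([np.cos(y),np.sin(y),0]);w=o["width"]/2
for d in(-w,0,w): print(proj(s,p+u*d), proj(s,p+u*d+[0,0,.01]))
u0=proj(s,p).astype(int); print(u0); crop(s,u0[0]-50,u0[1]-40,u0[0]+50,u0[1]+35,8,"pics/k.png")
E
```

```text
0.024 [460.44372393 304.04222546]
0.028 [454.87110318 306.08024621]
0.032 [449.29848243 308.11826697]
13.92625 -1.4375
19.809376 1.0
top 0.024 cent [454.4 312.1] area 2100 ((454.2839660644531, 312.9116516113281), (43.82328796386719, 58.534400939941406), 41.39319610595703)
top 0.028 cent [453.8 311.2] area 2085 ((453.6518249511719, 312.04608154296875), (43.67185592651367, 58.332130432128906), 41.39323043823242)
10 [50.1 62.6] [452.2 312.3] | 15 [48.7 62.4] [451.8 312.3] | 20 [47.8 61.7] [451.8 312.4] | 25 [47. 61.] [452.  312.4] | 30 [45.8 60.5] [452.4 312.2] | 35 [44.5 59.6] [452.8 312.1] | 40 [43.8 58.6] [453.4 312.1] | 45 [44.8 57.9] [453.8 311.4] | 
top 0.034 cent [452.9 309.9] area 2064 ((452.7037353515625, 310.74786376953125), (43.44468688964844, 58.02867889404297), 41.39324188232422)
scene 0.024 cent [461.8 303.5] area 2293 ((463.7109069824219, 303.1991882324219), (45.698970794677734, 61.10331726074219), 42.15834045410156)
scene 0.028 cent [456.3 305.5] area 2267 ((458.1197814941406, 305.2419128417969), (45.44062805175781, 60.757850646972656), 42.15828323364258)
10 [57.5 60.8] [453.5 304.7] | 15 [55.1 60.6] [453.4 304.3] | 20 [52.4 60.1] [453.5 303.9] | 25 [50.5 59.4] [454.2 303.7] | 30 [49.  58.9] [455.4 303.5] | 35 [47.5 58.9] [456.7 303.8] | 40 [46.1 60.1] [457.8 304.7] | 45 [46.1 61.5] [458.1 305.5] | 
scene 0.034 cent [447.9 308.6] area 2228 ((449.733154296875, 308.3061218261719), (45.05309295654297, 60.23971939086914), 42.15837860107422)
time: 5.2
tool_pos: [0.4529, 0.3118, 0.115]
ee_rot: [3.141, -0.001, 0.625]
wrist_force: [0.2, -0.2, 0.5]
width: 0.0633
[238.76163918 222.91966384] [238.45877938 219.51861724]
[227.89097974 220.42281958] [227.54589436 217.04113573]
[217.20756919 217.96898388] [216.82175473 214.60650386]
[227 220]
```

View pics/k.png

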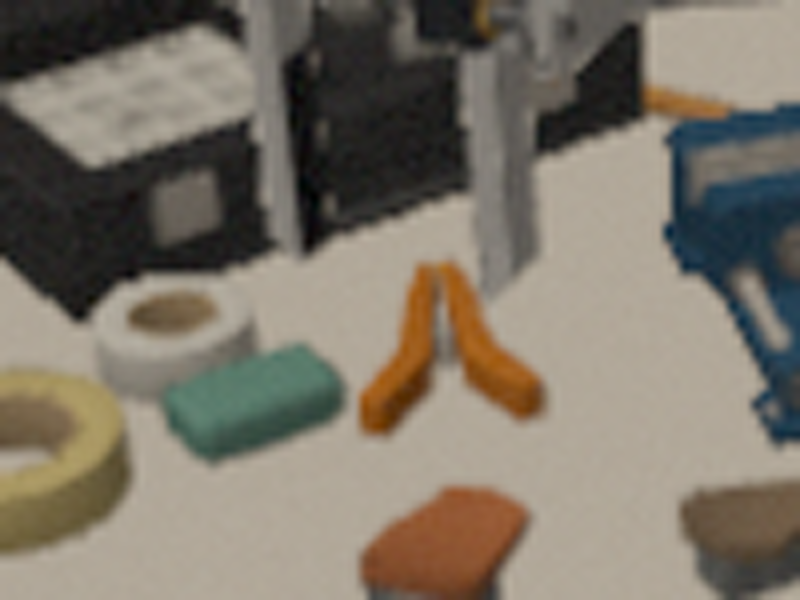

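```bash

python3 -m handwheel '{"delta_pos":[[0,0,17],[0,0,17],[0,0,17],[0,0,17],[0,0,15],[0,0,10],[0,0,7],[0,0,5]],"rotation":[[0,0,0],[0,0,0],[0,0,0],[0,0,0],[0,0,0],[0,0,0],[0,0,0],[0,0,0]],"claw":[-0.6,-0.6,-0.6,-0.6,-0.6,-0.6,-0.6,-0.6]}'
python3 - <<'E'
from h import *
from bench import robot
o=robot.get_obs(); s=robot.snapshot("scene"); pickle.dump(s,open("scene3.pkl","wb"))
p=o["tool_pos"]; print(p)
u0=proj(s,p).astype(int); print(u0); crop(s,u0[0]-40,u0[1]-45,u0[0]+40,u0[1]+15,10,"pics/l.png")
y=o["ee_rot"][2]; u=np.array([np.cos(y),np.sin(y),0]);w=o["width"]/2
for d in(-w,0,w):
    for z in(0,.01,.02): print((proj(s,p+u*d+[0,0,z])-u0+[40,45])*10,end=" ")
    print()
E
```

```text
time: 6.25
tool_pos: [0.4528, 0.3118, 0.0094]
ee_rot: [3.141, -0.0, 0.625]
wrist_force: [-0.7, -0.3, -0.3]
width: 0.0752
[0.45282773 0.3118214  0.00943967]
[231 254]
[528.04036021 487.00470003] [525.3360286  455.76303065] [522.61000354 424.27074866] 
[403.70873051 455.12912744] [400.53950689 424.07169135] [397.34511408 392.76760488] 
[281.81310798 423.87808719] [278.19767662 393.00370645] [274.55381591 361.88655003]
```

View pics/l.png

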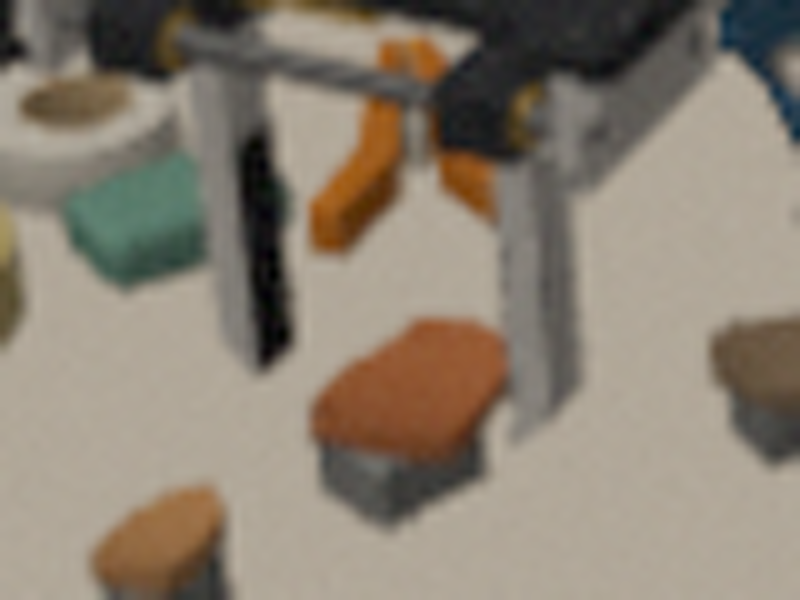

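```bash

python3 -m handwheel '{"delta_pos":[[0,0,3],[0,0,3],[0,0,0],[0,0,0],[0,0,0],[0,0,0],[0,0,0],[0,0,0]],"rotation":[[0,0,0],[0,0,0],[0,0,0],[0,0,0],[0,0,0],[0,0,0],[0,0,0],[0,0,0]],"claw":[-0.6,-0.6,0.3,0.3,0.3,0.3,0.3,0.3]}'
python3 - <<'E'
from h import *
from bench import robot
o=robot.get_obs(); s=robot.snapshot("scene"); pickle.dump(s,open("scene3.pkl","wb"))
p=o["tool_pos"]; print(p)
u0=proj(s,p).astype(int); print(u0); crop(s,u0[0]-40,u0[1]-45,u0[0]+40,u0[1]+15,10,"pics/m.png")
E
```

```text
time: 7.3
tool_pos: [0.4526, 0.3117, 0.0037]
ee_rot: [3.142, -0.0, 0.625]
wrist_force: [0.0, -0.6, 1.0]
width: 0.0433
[0.45262835 0.31173469 0.00366911]
[231 256]
```

View pics/m.png

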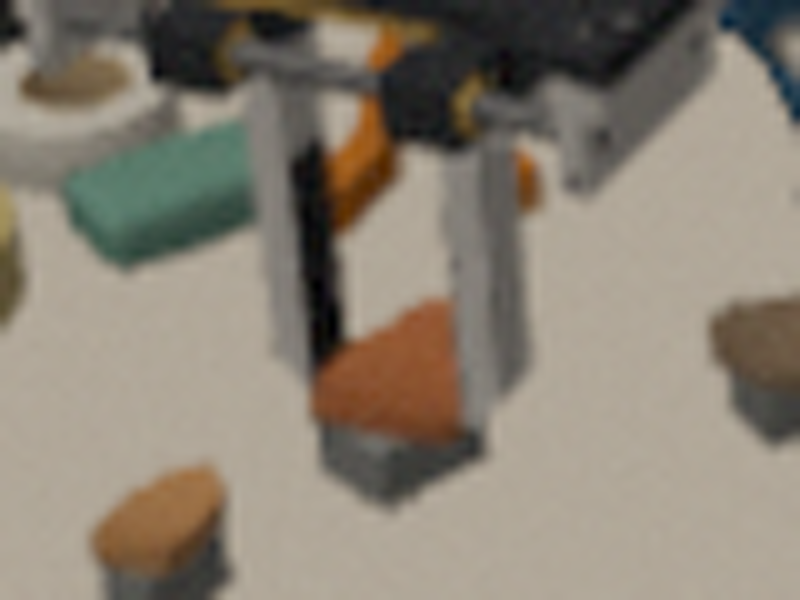

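```bash

python3 -m handwheel '{"delta_pos":[[0,0,0],[0,0,0],[0,0,-3],[0,0,-4],[0,0,-5],[0,0,-8],[0,0,-10],[0,0,-10]],"rotation":[[0,0,0],[0,0,0],[0,0,0],[0,0,0],[0,0,0],[0,0,0],[0,0,0],[0,0,0]],"claw":[1,1,1,1,1,1,1,1]}'
python3 - <<'E'
from h import *
from bench import robot
o=robot.get_obs(); s=robot.snapshot("scene"); pickle.dump(s,open("scene4.pkl","wb"))
p=o["tool_pos"]; print(p)
u0=proj(s,p).astype(int); print(u0); crop(s,u0[0]-40,u0[1]-40,u0[0]+40,u0[1]+20,10,"pics/n.png")
E
```

```text
time: 8.35
tool_pos: [0.4528, 0.3118, 0.0445]
ee_rot: [3.141, -0.001, 0.625]
wrist_force: [0.9, 0.0, 0.0]
width: 0.0434
[0.45279255 0.31178785 0.04451513]
[230 243]
```

View pics/n.png

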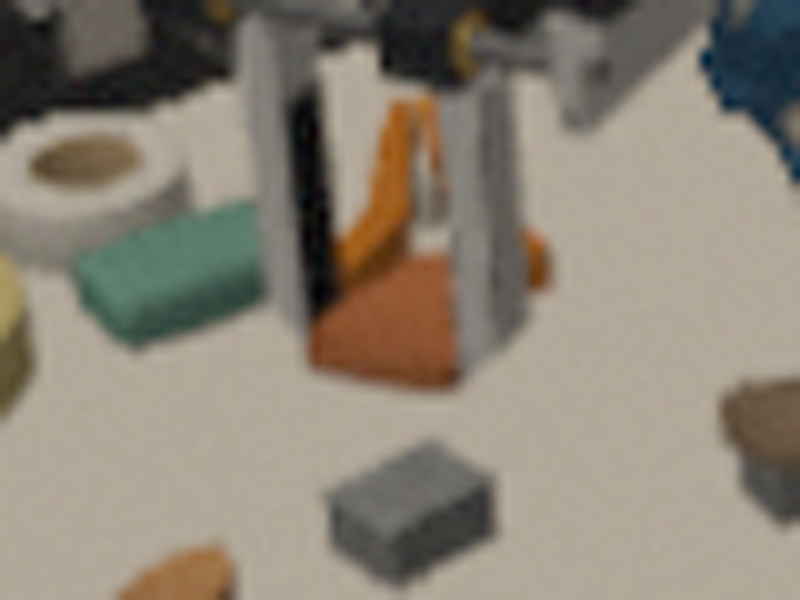

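```bash
python3 - <<'E'
from h import *
s=load("scene4.pkl"); u0=np.array([230,243]); f=lambda q:((q[0]+.5)/10-.5+u0[0]-40,(q[1]+.5)/10-.5+u0[1]-40)
C=[ray(s,f(q),.02)[:2]*1000 for q in((432,440),(496,481),(398,533),(330,496))]
for i in range(4):
    d=C[(i+1)%4]-C[i]; print(C[i],np.linalg.norm(d),np.degrees(np.arctan2(d[1],d[0])))
print(np.mean(C,0))
E
```

```text
[470.69509839 299.27482912] 27.48913068289052 -165.79111781362627
[444.04693416 292.52741116] 32.37740356694468 104.89157043494856
[435.72624535 323.81738398] 26.38076724724393 19.11395108007437
[460.65262004 332.45571285] 34.667310494856935 -73.16111141165189
[452.78022449 312.01883428]
```

```bash

python3 -m handwheel '{"delta_pos":[[0,0,-15],[0,0,-25],[0,0,-35],[0,0,-40],[0,0,-40],[0,0,-40],[0,0,-35],[0,0,-25]],"rotation":[[0,0,0.04],[0,0,0.08],[0,0,0.1],[0,0,0.1],[0,0,0.1],[0,0,0.1],[0,0,0.075],[0,0,0.03]],"claw":[1,1,1,1,1,1,1,1]}'
python3 - <<'E'
from h import *
from bench import robot
o=robot.get_obs(); print(to(o,[.4753,-.1848,.30],0.0),o["ee_rot"])
E
```

```text
time: 9.4
tool_pos: [0.4528, 0.3118, 0.301]
ee_rot: [-3.14, -0.003, -0.001]
wrist_force: [-0.2, 0.1, -1.6]
width: 0.0437
[array([ 23.1, 496.6,   0.5]), array([-0.0013, -0.0025, -0.0013])] [-3.14030845e+00 -2.50441856e-03 -1.26225632e-03]
```

```bash

python3 -m handwheel '{"delta_pos":[[0.5,10,0],[1,20,0],[1.5,33,0],[1.5,35,0],[1.5,35,0],[1.5,35,0],[1.5,35,0],[1.5,35,0]],"rotation":[[0,0,0],[0,0,0],[0,0,0],[0,0,0],[0,0,0],[0,0,0],[0,0,0],[0,0,0]],"claw":[1,1,1,1,1,1,1,1]}'
python3 -m handwheel '{"delta_pos":[[1.5,35,0],[1.5,35,0],[1.5,35,0],[1.5,35,0],[1.5,35,0],[1.5,35,0],[1.5,30,0],[1,18,0]],"rotation":[[0,0,0],[0,0,0],[0,0,0],[0,0,0],[0,0,0],[0,0,0],[0,0,0],[0,0,0]],"claw":[1,1,1,1,1,1,1,1]}'
python3 - <<'E'
from h import *
from bench import robot
o=robot.get_obs(); print(to(o,[.4753,-.1848,.13],0.0),o["ee_rot"])
for n in("top","scene"):
    s=robot.snapshot(n); pickle.dump(s,open(f"{n}5.pkl","wb")); cv2.imwrite(f"pics/{n}5.png",s["color"][:,:,::-1])
E
```

```text
time: 10.4
tool_pos: [0.4618, 0.0714, 0.2965]
ee_rot: [3.141, 0.003, -0.001]
wrist_force: [-0.6, -1.2, -0.2]
width: 0.0435
time: 11.4
tool_pos: [0.4731, -0.186, 0.2966]
ee_rot: [-3.14, 0.003, -0.002]
wrist_force: [-1.0, 0.0, -0.1]
width: 0.044
[array([  2.8,  -1. , 166.6]), array([-0.0013,  0.0033, -0.0022])] [-3.14025857e+00  3.28919112e-03 -2.15814964e-03]
```

View pics/top5.png

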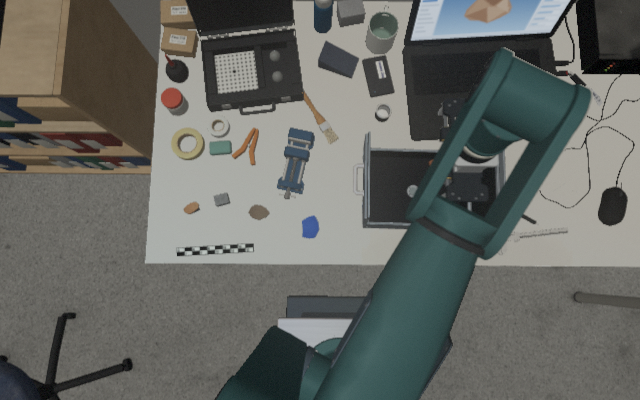

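View pics/scene5.png

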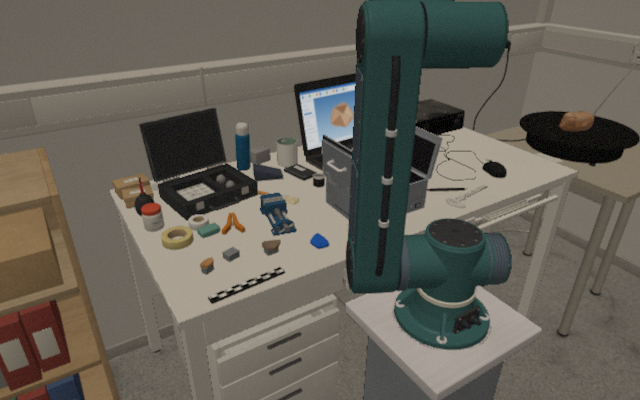

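The top view shows the window still partly visible left of the gripper, and both leaves are clear. I'm descending into the chamber.

```bash

python3 -m handwheel '{"delta_pos":[[1,-0.5,15],[1,-0.5,30],[0.5,0,35],[0,0,35],[0,0,35],[0,0,35],[0,0,32],[0,0,20]],"rotation":[[0,0,0],[0,0,0],[0,0,0],[0,0,0],[0,0,0],[0,0,0],[0,0,0],[0,0,0]],"claw":[1,1,1,1,1,1,1,1]}'
python3 - <<'E'
from h import *
from bench import robot
o=robot.get_obs(); print(to(o,[.4753,-.1848,.029],0.0),o["ee_rot"],o["wrist_force"])
for n in("top",):
    s=robot.snapshot(n); pickle.dump(s,open(f"{n}6.pkl","wb")); crop(s,345,120,515,240,4.6,f"pics/{n}6.png")
E
```

```text
time: 12.5
tool_pos: [0.4756, -0.181, 0.0586]
ee_rot: [-3.14, 0.003, 0.002]
wrist_force: [0.3, 0.1, -0.1]
width: 0.0436
[array([-0.2,  3.9, 29.6]), array([-0.002 ,  0.0032,  0.0022])] [-3.13957137e+00  3.20339027e-03  2.15347899e-03] [ 0.27012049  0.08051041 -0.11393141]
```

View pics/top6.png

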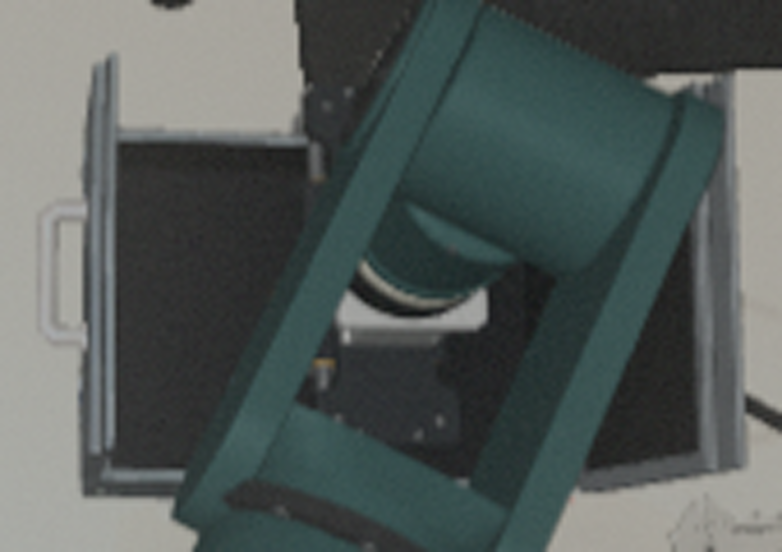

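```bash

python3 -m handwheel '{"delta_pos":[[0,2,6],[0,1.5,6],[0,0,5],[0,0,3],[0,0,2],[0,0,2],[0,0,0],[0,0,0]],"rotation":[[0,0,0],[0,0,0],[0,0,0],[0,0,0],[0,0,0],[0,0,0],[0,0,0],[0,0,0]],"claw":[1,1,1,1,1,1,1,1]}'
python3 - <<'E'
from h import *
from bench import robot
o=robot.get_obs(); print(to(o,[.4753,-.1848,.029],0.0),o["ee_rot"],o["wrist_force"])
E
```

```text
time: 13.55
tool_pos: [0.4772, -0.1869, 0.0377]
ee_rot: [3.141, -0.0, 0.0]
wrist_force: [-0.2, -0.1, -0.4]
width: 0.0433
[array([-1.9, -2.1,  8.7]), array([ 0.0002, -0.0002,  0.    ])] [ 3.14139027e+00 -2.37411394e-04  5.99287367e-06] [-0.19846555 -0.08625318 -0.38703358]
```

```bash

python3 -m handwheel '{"delta_pos":[[-1,-1,1],[-1,-1,1],[0,0,1],[0,0,1],[0,0,1],[0,0,0.5],[0,0,0],[0,0,0]],"rotation":[[0,0,0],[0,0,0],[0,0,0],[0,0,0],[0,0,0],[0,0,0],[0,0,0],[0,0,0]],"claw":[1,1,1,1,1,1,1,1]}'
python3 - <<'E'
from h import *
from bench import robot
o=robot.get_obs(); print(to(o,[.4753,-.1848,.029],0.0),o["wrist_force"])
E
```

```text
time: 14.55
tool_pos: [0.4751, -0.1848, 0.0321]
ee_rot: [3.141, -0.0, -0.0]
wrist_force: [0.2, -0.1, -0.1]
width: 0.0438
[array([ 0.2, -0. ,  3.1]), array([ 0.0001, -0.0001, -0.    ])] [ 0.17059525 -0.13609204 -0.09956394]
```

```bash

python3 -m handwheel '{"delta_pos":[[0,0,0.5],[0,0,0.5],[0,0,0.5],[0,0,0.5],[0,0,0.5],[0,0,0.5],[0,0,0],[0,0,0]],"rotation":[[0,0,0],[0,0,0],[0,0,0],[0,0,0],[0,0,0],[0,0,0],[0,0,0],[0,0,0]],"claw":[1,1,1,1,1,1,1,1]}'

```

```text
time: 15.55
tool_pos: [0.4751, -0.1848, 0.0291]
ee_rot: [3.141, -0.0, 0.0]
wrist_force: [0.0, 0.5, -0.6]
width: 0.0435
```

```bash

python3 -m handwheel '{"delta_pos":[[0,0,0.4],[0,0,0.4],[0,0,0.4],[0,0,0],[0,0,0],[0,0,0],[0,0,0],[0,0,0]],"rotation":[[0,0,0],[0,0,0],[0,0,0],[0,0,0],[0,0,0],[0,0,0],[0,0,0],[0,0,0]],"claw":[1,1,1,1,1,1,1,1]}'

```

```text
time: 16.55
tool_pos: [0.4752, -0.1848, 0.0286]
ee_rot: [3.141, -0.0, 0.0]
wrist_force: [-1.6, 1.4, 4.8]
width: 0.0434
```

```bash

python3 -m handwheel '{"delta_pos":[[0,0,0],[0,0,0],[0,0,0],[0,0,0],[0,0,0],[0,0,0],[0,0,0],[0,0,0]],"rotation":[[0,0,0],[0,0,0],[0,0,0],[0,0,0],[0,0,0],[0,0,0],[0,0,0],[0,0,0]],"claw":[0.05,0,-0.05,-0.1,-0.2,-0.4,-0.5,-0.5]}'
python3 -m handwheel '{"delta_pos":[[0,0,-4],[0,0,-8],[0,0,-15],[0,0,-25],[0,0,-40],[0,0,-50],[0,0,-55],[0,0,-55]],"rotation":[[0,0,0],[0,0,0],[0,0,0],[0,0,0],[0,0,0],[0,0,0],[0,0,0],[0,0,0]],"claw":[-0.5,-0.5,-0.5,-0.5,-0.5,-0.5,-0.5,-0.5]}'
python3 - <<'E'
from h import *
from bench import robot
o=robot.get_obs(); print(o["tool_pos"])
E
```

```text
time: 17.55
tool_pos: [0.4751, -0.1848, 0.0279]
ee_rot: [3.141, -0.0, 0.0]
wrist_force: [-0.3, -0.2, 0.4]
width: 0.0703
time: 18.55
tool_pos: [0.4748, -0.1846, 0.2831]
ee_rot: [3.141, -0.002, 0.0]
wrist_force: [1.4, 0.7, 0.3]
width: 0.0706
[ 0.4748452  -0.18462969  0.28305893]
```

```bash

python3 -m handwheel '{"delta_pos":[[0,-5,-10],[0,-15,-10],[0,-30,0],[0,-35,0],[0,-35,0],[0,-35,0],[0,-30,0],[0,-10,0]],"rotation":[[0,0,0],[0,0,0],[0,0,0],[0,0,0],[0,0,0],[0,0,0],[0,0,0],[0,0,0.02]],"claw":[-0.5,-0.5,-0.5,0,1,1,1,1]}'
python3 - <<'E'
from h import *
from bench import robot
o=robot.get_obs(); print(to(o,[.475,.01,.20],-0.02))
s=robot.snapshot("top"); pickle.dump(s,open("top7.pkl","wb")); crop(s,345,120,515,240,4.6,"pics/top7.png")
s=robot.snapshot("scene"); pickle.dump(s,open("scene7.pkl","wb")); crop(s,300,110,460,230,4.8,"pics/scene7.png")
E
```

```text
time: 19.55
tool_pos: [0.4738, 0.0128, 0.2982]
ee_rot: [-3.141, 0.004, -0.017]
wrist_force: [0.0, -1.4, -0.9]
width: 0.0239
[array([ 1.6,  2.8, 98.1]), array([-0.0008,  0.0038,  0.0026])]
```

View pics/top7.png

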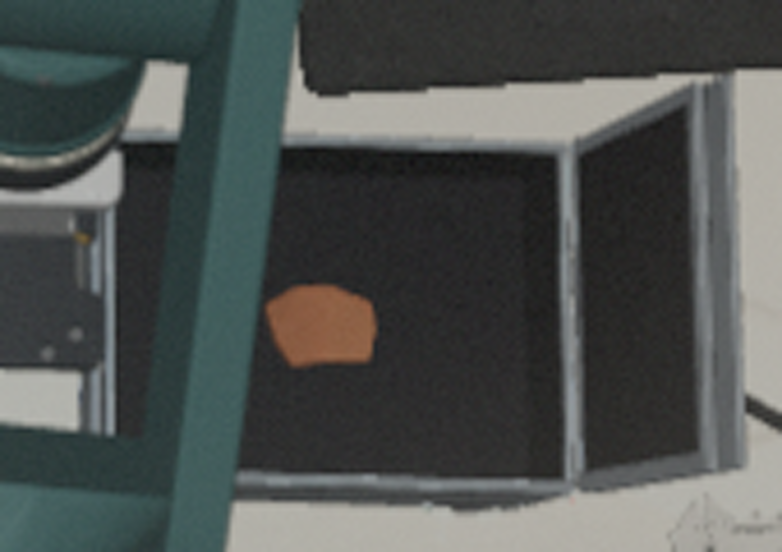

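View pics/scene7.png

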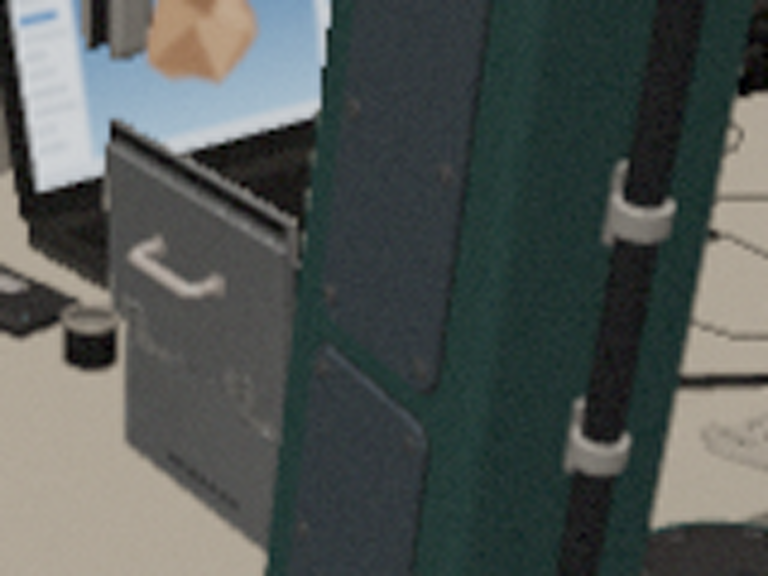

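```bash
python3 - <<'E'
from h import *
t=load("top7.pkl"); t0=load("top0.pkl")
h=cv2.cvtColor(t["color"],cv2.COLOR_RGB2HSV); m=cv2.inRange(h,(3,80,60),(16,255,255)); m[:,:395]=0; m[:165]=0;m[215:]=0; m[:,440:]=0
k=8; M=cv2.resize(m.astype(np.float32),None,fx=k,fy=k,interpolation=cv2.INTER_LINEAR)
c=max(cv2.findContours((M>127).astype(np.uint8),cv2.RETR_EXTERNAL,cv2.CHAIN_APPROX_NONE)[0],key=cv2.contourArea)[:,0]
P=np.array([ray(t,(q+.5)/k-.5,.052)[:2]*1000 for q in c],np.float32); mm=cv2.moments(P)
print("cent",mm["m10"]/mm["m00"],mm["m01"]/mm["m00"],mm["m00"],cv2.minAreaRect(P),P.min(0),P.max(0))
for a in(-30,-25,-20,-15,-10,-5,0,5,10):
    u=np.array([np.cos(np.radians(a)),np.sin(np.radians(a))]);v=np.array([-u[1],u[0]]); d=P@u;e=P@v
    print(a,np.round([np.ptp(d),np.ptp(e)],1),np.round(u*(d.max()+d.min())/2+v*(e.max()+e.min())/2,1),end=" | ")
g=cv2.cvtColor(t0["color"],cv2.COLOR_RGB2GRAY)[180:202,403:424]; b=(g>80).astype(np.uint8); M0=cv2.moments(b,True); q=(M0["m10"]/M0["m00"]+403,M0["m01"]/M0["m00"]+180)
print("\nwin",q,M0["m00"],ray(t0,q,.045)*1000)
W=ray(t0,q,.045)[:2]*1000
print("min dist window->outline",cv2.pointPolygonTest(P.reshape(-1,1,2),(float(W[0]),float(W[1])),True))
E
```

```text
cent 475.21887544889603 -187.81100637403355 2357.6727986983024 ((474.8401794433594, -187.8389129638672), (46.45998764038086, 61.33794403076172), 0.5327152609825134) [ 451.44702 -218.44527] [ 498.1603  -157.16138]
-30 [56.2 65.5] [ 474.4 -186.8] | -25 [54.5 65.4] [ 474.  -186.5] | -20 [53.2 64.9] [ 473.9 -186.5] | -15 [52.1 63.9] [ 474.1 -186.5] | -10 [50.7 63.3] [ 474.3 -187. ] | -5 [48.9 62.2] [ 474.5 -187.4] | 0 [46.7 61.3] [ 474.8 -187.8] | 5 [47.  61.6] [ 475.8 -188.1] | 10 [49.8 61.4] [ 475.6 -188.3] | 
win (412.7007874015748, 190.83464566929135) 127.0 [ 475.10712689 -184.58779037   45.        ]
min dist window->outline 20.943649955675184
```

```bash

python3 -m handwheel '{"delta_pos":[[1,2,15],[0.5,0,20],[0,0,20],[0,0,20],[0,0,15],[0,0,8],[0,0,0],[0,0,0]],"rotation":[[0,0,0],[0,0,0],[0,0,0],[0,0,0],[0,0,0],[0,0,0],[0,0,0],[0,0,0]],"claw":[1,1,1,1,1,1,1,1]}'
python3 - <<'E'
from h import *
from bench import robot
o=robot.get_obs(); print(to(o,[.475,-.025,.20],-0.02))
s=robot.snapshot("scene"); pickle.dump(s,open("scene8.pkl","wb")); crop(s,300,110,460,230,4.8,"pics/scene8.png")
E
```

```text
time: 20.65
tool_pos: [0.477, 0.0081, 0.2027]
ee_rot: [3.141, -0.002, -0.02]
wrist_force: [-0.3, 0.2, -0.2]
width: 0.0004
[array([-1.3, 33.1,  2.7]), array([ 0.0003, -0.0015, -0.0001])]
```

View pics/scene8.png

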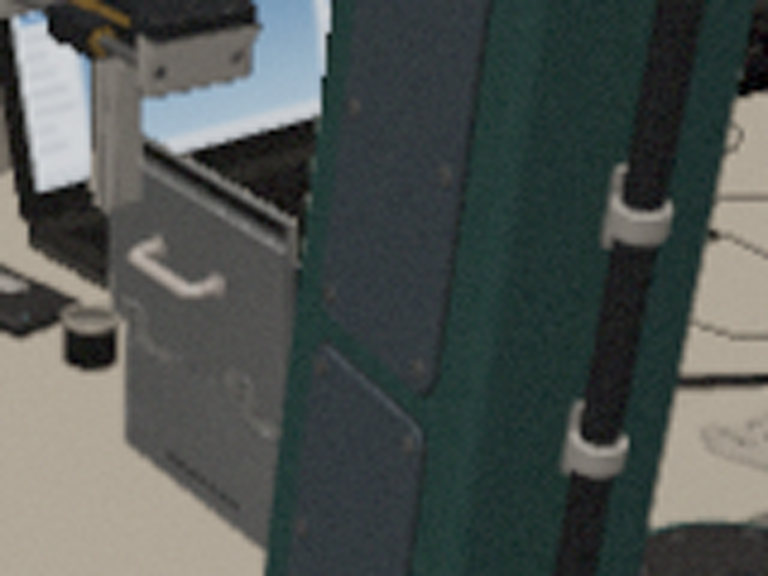

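```bash

python3 -m handwheel '{"delta_pos":[[0,6,0],[0,7,0],[0,7,0],[0,6,0],[0,5,0],[0,5,0],[0,4,0],[0,4,0]],"rotation":[[0,0,0],[0,0,0],[0,0,0],[0,0,0],[0,0,0],[0,0,0],[0,0,0],[0,0,0]],"claw":[1,1,1,1,1,1,1,1]}'
python3 - <<'E'
from h import *
print("TCP path r=100, yh=-60: phi,y,z")
for ph in np.arange(1.7,-.01,-.1):
    r=100; print(round(ph,2),round(-60-r*np.cos(ph)+11*np.sin(ph)+8,1),round(105+r*np.sin(ph)+11*np.cos(ph),1))
E
```

```text
time: 21.7
tool_pos: [0.4757, -0.0361, 0.2019]
ee_rot: [3.141, -0.0, -0.02]
wrist_force: [-0.5, -1.2, 0.1]
width: 0.0003
TCP path r=100, yh=-60: phi,y,z
1.7 -28.2 202.7
1.6 -38.1 204.6
1.5 -48.1 205.5
1.4 -58.2 205.4
1.3 -68.2 204.3
1.2 -78.0 202.2
1.1 -87.6 199.1
1.0 -96.8 195.1
0.9 -105.5 190.2
0.8 -113.8 184.4
0.7 -121.4 177.8
0.6 -128.3 170.5
0.5 -134.5 162.6
0.4 -139.8 154.1
0.3 -144.3 145.1
0.2 -147.8 135.6
0.1 -150.4 125.9
-0.0 -152.0 116.0
```

```bash

python3 -m handwheel '{"delta_pos":[[0,4,0],[0,4,0],[0,4,0],[0,4,0],[0,4,0],[0,4,0],[0,4,0],[0,4,0]],"rotation":[[0,0,0],[0,0,0],[0,0,0],[0,0,0],[0,0,0],[0,0,0],[0,0,0],[0,0,0]],"claw":[1,1,1,1,1,1,1,1]}'
python3 - <<'E'
from h import *
from bench import robot
s=robot.snapshot("top"); pickle.dump(s,open("top9.pkl","wb")); crop(s,345,120,515,240,4.6,"pics/top9.png")
s=robot.snapshot("scene"); pickle.dump(s,open("scene9.pkl","wb")); crop(s,300,110,460,230,4.8,"pics/scene9.png")
E
```

```text
time: 22.7
tool_pos: [0.4749, -0.068, 0.2014]
ee_rot: [-3.141, 0.001, -0.02]
wrist_force: [0.5, 2.1, -1.0]
width: 0.0003
```

View pics/scene9.png

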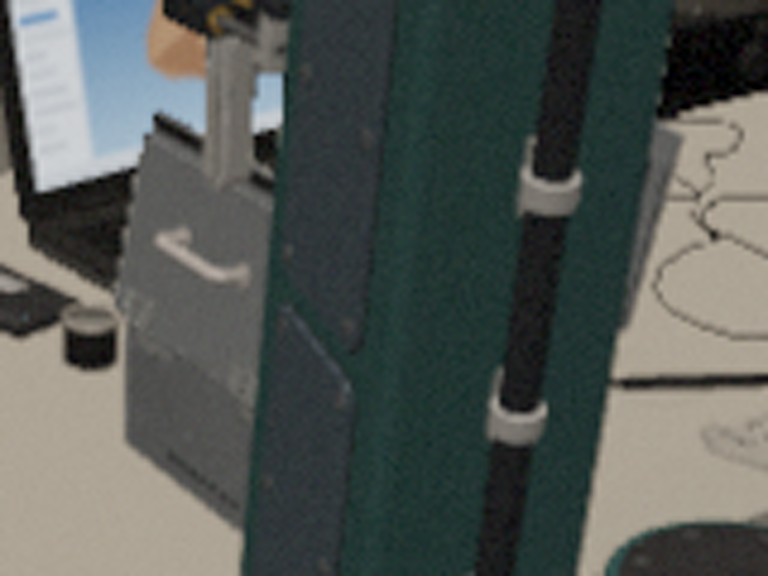

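View pics/top9.png

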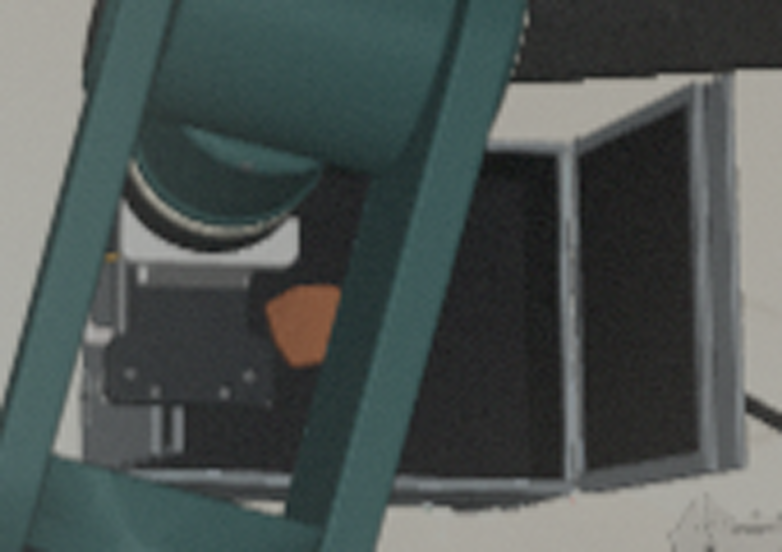

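```bash

python3 -m handwheel '{"delta_pos":[[0,5,0.6],[0,4.9,0.9],[0,4.8,1.2],[0,4.8,1.5],[0,4.7,1.8],[0,4.6,2.1],[0,4.4,2.4],[0,4.3,2.7]],"rotation":[[0,0,0],[0,0,0],[0,0,0],[0,0,0],[0,0,0],[0,0,0],[0,0,0],[0,0,0]],"claw":[1,1,1,1,1,1,1,1]}'

```

```text
time: 23.8
tool_pos: [0.4743, -0.107, 0.1901]
ee_rot: [3.138, -0.001, -0.021]
wrist_force: [-2.8, -2.4, 7.2]
width: 0.0004
```

```bash

python3 -m handwheel '{"delta_pos":[[0,4.2,2.8],[0,4.1,3],[0,3.9,3.2],[0,3.8,3.4],[0,3.6,3.6],[0,3.4,3.8],[0,3.2,4],[0,3,4]],"rotation":[[0,0,0],[0,0,0],[0,0,0],[0,0,0],[0,0,0],[0,0,0],[0,0,0],[0,0,0]],"claw":[1,1,1,1,1,1,1,1]}'

```

```text
time: 24.8
tool_pos: [0.4747, -0.136, 0.1619]
ee_rot: [3.139, -0.003, -0.021]
wrist_force: [0.9, 0.2, 1.3]
width: 0.0004
```

```bash

python3 -m handwheel '{"delta_pos":[[0,2,3.2],[0,1.9,3.2],[0,1.7,3.3],[0,1.6,3.3],[0,1.5,3.3],[0,1.3,3.3],[0,1.2,3.3],[0,1,3]],"rotation":[[0,0,0],[0,0,0],[0,0,0],[0,0,0],[0,0,0],[0,0,0],[0,0,0],[0,0,0]],"claw":[1,1,1,1,1,1,1,1]}'

```

```text
time: 25.8
tool_pos: [0.4734, -0.1468, 0.1348]
ee_rot: [3.141, -0.0, -0.02]
wrist_force: [-0.7, 0.1, 1.2]
width: 0.0007
```

```bash

python3 -m handwheel '{"delta_pos":[[0,0.8,2.5],[0,0.8,2.2],[0,0.6,2.2],[0,0.6,2.2],[0,0.5,2],[0,0.4,1.8],[0,0.3,1.5],[0,0.2,1.2]],"rotation":[[0,0,0],[0,0,0],[0,0,0],[0,0,0],[0,0,0],[0,0,0],[0,0,0],[0,0,0]],"claw":[1,1,1,1,1,1,1,1]}'

```

```text
time: 26.8
tool_pos: [0.4734, -0.1509, 0.1193]
ee_rot: [3.141, 0.0, -0.02]
wrist_force: [-0.4, -0.6, 0.9]
width: 0.0008
```

```bash

python3 -m handwheel '{"delta_pos":[[0,0,0.8],[0,0,0.8],[0,0,0.7],[0,0,0.7],[0,0,0.5],[0,0,0.5],[0,0,0.4],[0,0,0]],"rotation":[[0,0,0],[0,0,0],[0,0,0],[0,0,0],[0,0,0],[0,0,0],[0,0,0],[0,0,0]],"claw":[1,1,1,1,1,1,1,1]}'

```

```text
time: 27.8
tool_pos: [0.4734, -0.1509, 0.1149]
ee_rot: [3.142, -0.0, -0.02]
wrist_force: [0.2, -0.7, 0.8]
width: 0.0002
```

```bash

python3 -m handwheel '{"delta_pos":[[0,0,0.4],[0,0,0.4],[0,0,0.4],[0,0,0.4],[0,0,0],[0,0,0],[0,0,0],[0,0,0]],"rotation":[[0,0,0],[0,0,0],[0,0,0],[0,0,0],[0,0,0],[0,0,0],[0,0,0],[0,0,0]],"claw":[1,1,1,1,1,1,1,1]}'
python3 - <<'E'
from h import *
from bench import robot
s=robot.snapshot("top"); pickle.dump(s,open("top10.pkl","wb")); crop(s,345,120,515,240,4.6,"pics/top10.png")
s=robot.snapshot("scene"); pickle.dump(s,open("scene10.pkl","wb")); crop(s,300,110,460,230,4.8,"pics/scene10.png")
E
```

```text
time: 28.8
tool_pos: [0.4734, -0.1508, 0.1134]
ee_rot: [-3.142, -0.0, -0.02]
wrist_force: [0.2, 0.3, 0.4]
width: 0.0006
```

View pics/scene10.png

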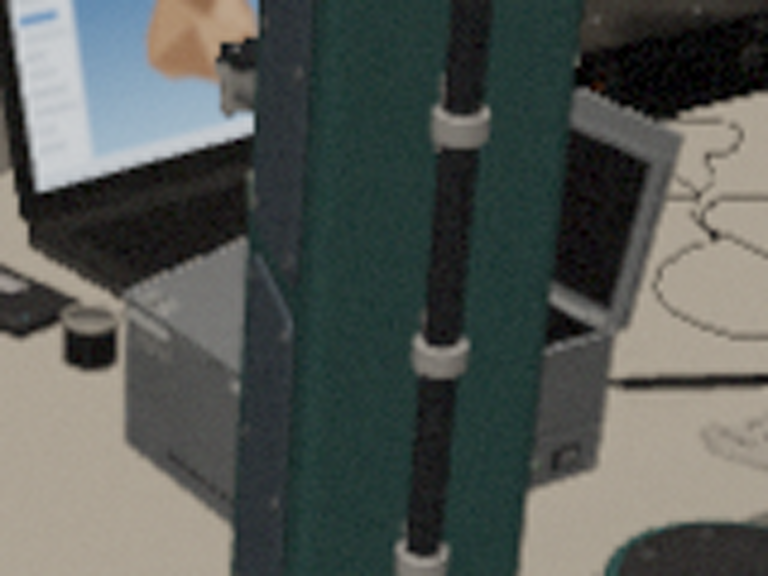

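View pics/top10.png

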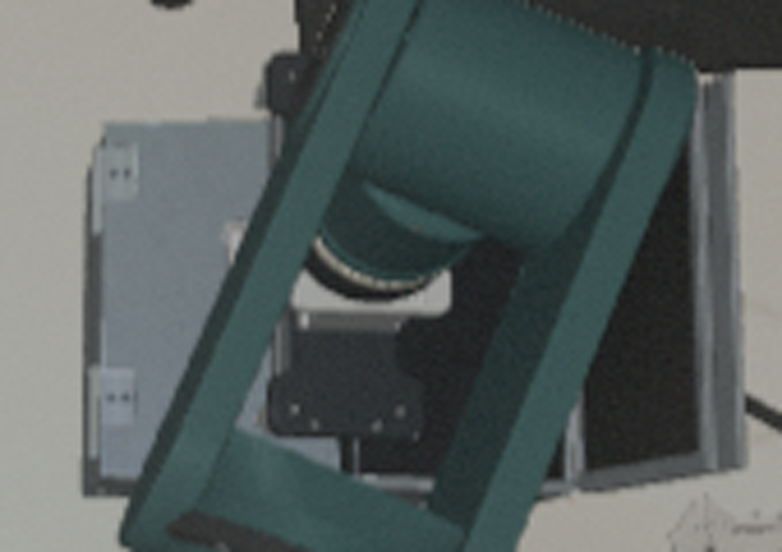

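```bash

python3 -m handwheel '{"delta_pos":[[0,0,0.4],[0,0,0.4],[0,0,0.4],[0,0,0.4],[0,0,0.4],[0,0,0],[0,0,0],[0,0,0]],"rotation":[[0,0,0],[0,0,0],[0,0,0],[0,0,0],[0,0,0],[0,0,0],[0,0,0],[0,0,0]],"claw":[1,1,1,1,1,1,1,1]}'

```

```text
time: 29.9
tool_pos: [0.4734, -0.1509, 0.1113]
ee_rot: [3.142, 0.0, -0.02]
wrist_force: [-0.8, -0.9, 0.5]
width: 0.0003
```

```bash

python3 -m handwheel '{"delta_pos":[[0,0,0.4],[0,0,0.4],[0,0,0.4],[0,0,0.4],[0,0,0.4],[0,0,0],[0,0,0],[0,0,0]],"rotation":[[0,0,0],[0,0,0],[0,0,0],[0,0,0],[0,0,0],[0,0,0],[0,0,0],[0,0,0]],"claw":[1,1,1,1,1,1,1,1]}'

```

```text
time: 30.9
tool_pos: [0.4734, -0.1508, 0.1093]
ee_rot: [-3.142, 0.0, -0.02]
wrist_force: [0.6, -0.4, 0.5]
width: 0.0006
```

```bash
python3 - <<'E'
from h import *
from bench import robot
s=robot.snapshot("scene"); pickle.dump(s,open("scene11.pkl","wb"))
t=robot.snapshot("top"); pickle.dump(t,open("top11.pkl","wb"))
c=np.array([.4751,-.1846]); a=-.02; ex=np.array([np.cos(a),np.sin(a)]); ey=np.array([-np.sin(a),np.cos(a)])
def pt(x,r,n,ph):
    y=.125-r*np.cos(ph)+n*np.sin(ph); z=.105+r*np.sin(ph)+n*np.cos(ph); q=c+ex*x+ey*y; return np.array([q[0],q[1],z])
im=s["color"][110:230,300:460,::-1].copy(); im=cv2.resize(im,None,fx=4.8,fy=4.8,interpolation=cv2.INTER_CUBIC)
for ph,col in((0,(0,255,0)),(.1,(0,0,255))):
    L=[tuple(((proj(s,pt(.095,r,.011,ph))-[300,110]+.5)*4.8-.5).astype(int).tolist()) for r in np.linspace(0,.117,8)]
    print(ph,L)
    for q in L: cv2.circle(im,q,2,col,-1)
cv2.imwrite("pics/scene11.png",im); crop(t,345,120,515,240,4.6,"pics/top11.png")
for ph in(0,.1):print([tuple(np.round((proj(t,pt(x,r,.011,ph))-[345,120]+.5)*4.6-.5)) for x in(-.095,.095) for r in(0,.117)])
E
```

```text
0 [(123, 291), (145, 286), (166, 280), (188, 275), (209, 269), (230, 264), (250, 259), (271, 254)]
0.1 [(121, 292), (143, 284), (165, 276), (186, 268), (207, 261), (228, 253), (249, 246), (270, 238)]
[(np.float64(102.0), np.float64(477.0)), (np.float64(328.0), np.float64(484.0)), (np.float64(106.0), np.float64(122.0)), (np.float64(326.0), np.float64(129.0))]
[(np.float64(100.0), np.float64(477.0)), (np.float64(330.0), np.float64(481.0)), (np.float64(104.0), np.float64(122.0)), (np.float64(327.0), np.float64(122.0))]
```

View pics/scene11.png

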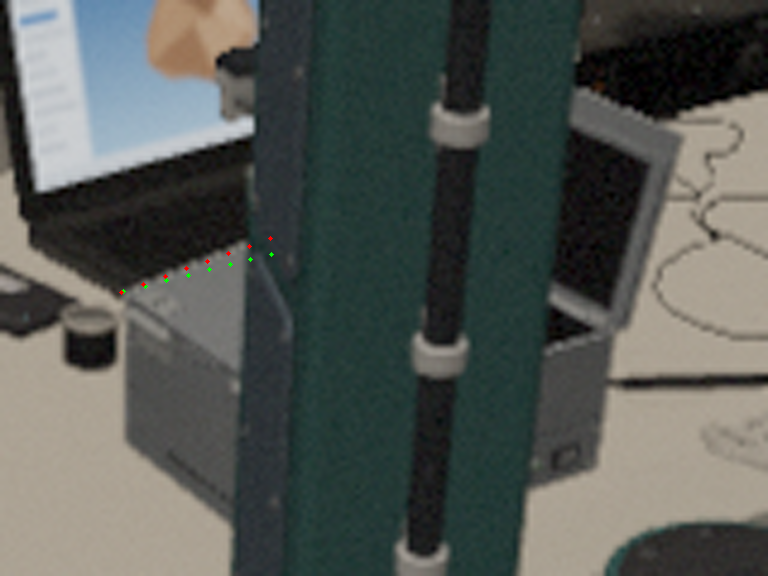

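View pics/top11.png

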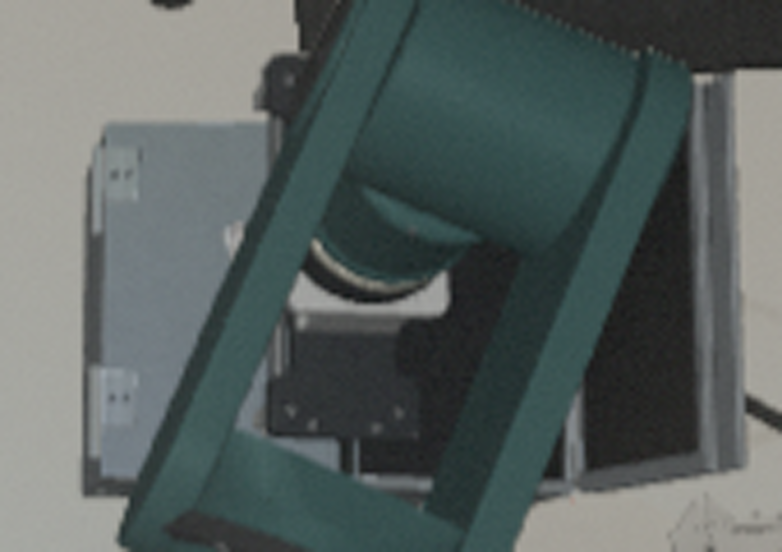

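```bash

python3 -m handwheel '{"delta_pos":[[0,0,0.8],[0,0,0.8],[0,0,0.8],[0,0,0.8],[0,0,0.8],[0,0,0.8],[0,0,0.4],[0,0,0]],"rotation":[[0,0,0],[0,0,0],[0,0,0],[0,0,0],[0,0,0],[0,0,0],[0,0,0],[0,0,0]],"claw":[1,1,1,1,1,1,1,1]}'
python3 - <<'E'
from h import *
from bench import robot
s=robot.snapshot("scene"); pickle.dump(s,open("scene12.pkl","wb")); crop(s,300,110,460,230,4.8,"pics/scene12.png")
o=robot.get_obs(); print(o["wrist_force"],o["wrist_torque"],o["joint_torque"])
E
```

```text
time: 32.0
tool_pos: [0.4733, -0.1508, 0.1041]
ee_rot: [-3.142, 0.0, -0.02]
wrist_force: [-0.6, -0.5, -0.2]
width: 0.0001
[-0.13164187  0.33718996 -0.21481137] [-0.09048292 -0.06898433 -0.01312938] [ 1.10277229e-01 -2.91435277e+01 -2.91077882e+01  1.38490861e-01
  1.03127360e-01  5.39718440e-04]
```

View pics/scene12.png

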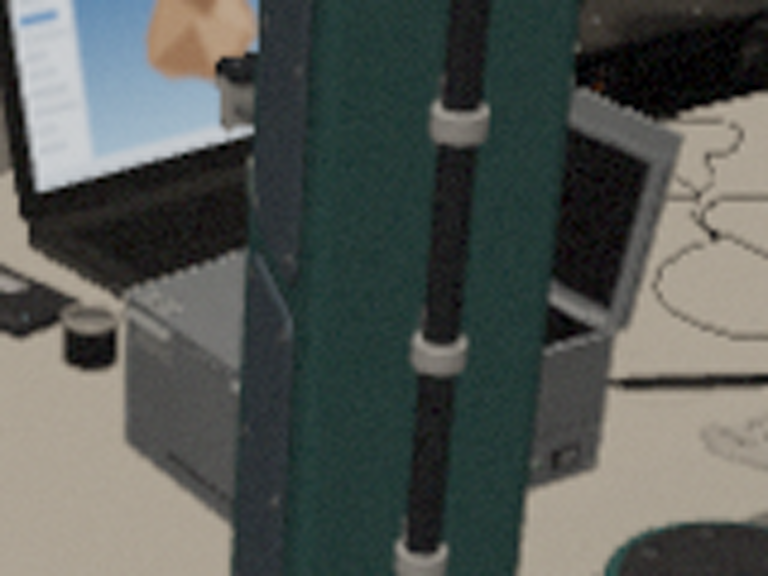

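```bash

python3 -m handwheel '{"delta_pos":[[0,0,0.6],[0,0,0.6],[0,0,0.6],[0,0,0.5],[0,0,0.5],[0,0,0],[0,0,0],[0,0,0]],"rotation":[[0,0,0],[0,0,0],[0,0,0],[0,0,0],[0,0,0],[0,0,0],[0,0,0],[0,0,0]],"claw":[1,1,1,1,1,1,1,1]}'

```

```text
time: 33.05
tool_pos: [0.4733, -0.1508, 0.1013]
ee_rot: [-3.141, 0.0, -0.02]
wrist_force: [0.5, -0.8, 0.8]
width: 0.0005
```

```bash

python3 -m handwheel '{"delta_pos":[[0,0,0.4],[0,0,0.4],[0,0,0.4],[0,0,0.4],[0,0,0],[0,0,0],[0,0,0],[0,0,0]],"rotation":[[0,0,0],[0,0,0],[0,0,0],[0,0,0],[0,0,0],[0,0,0],[0,0,0],[0,0,0]],"claw":[1,1,1,1,1,1,1,1]}'

```

```text
time: 34.05
tool_pos: [0.4734, -0.1508, 0.0998]
ee_rot: [-3.142, 0.0, -0.02]
wrist_force: [0.8, 0.6, -0.3]
width: 0.0004
```

```bash

python3 -m handwheel '{"delta_pos":[[0,0,0.5],[0,0,0.5],[0,0,0.5],[0,0,0.5],[0,0,0.5],[0,0,0.5],[0,0,0.5],[0,0,0]],"rotation":[[0,0,0],[0,0,0],[0,0,0],[0,0,0],[0,0,0],[0,0,0],[0,0,0],[0,0,0]],"claw":[1,1,1,1,1,1,1,1]}'
python3 - <<'E'
from h import *
from bench import robot
s=robot.snapshot("scene"); pickle.dump(s,open("scene13.pkl","wb")); crop(s,300,110,460,230,4.8,"pics/scene13.png")
E
```

```text
time: 35.05
tool_pos: [0.4733, -0.1508, 0.0962]
ee_rot: [-3.141, 0.0, -0.02]
wrist_force: [0.6, -0.1, 0.5]
width: 0.0006
```

View pics/scene13.png

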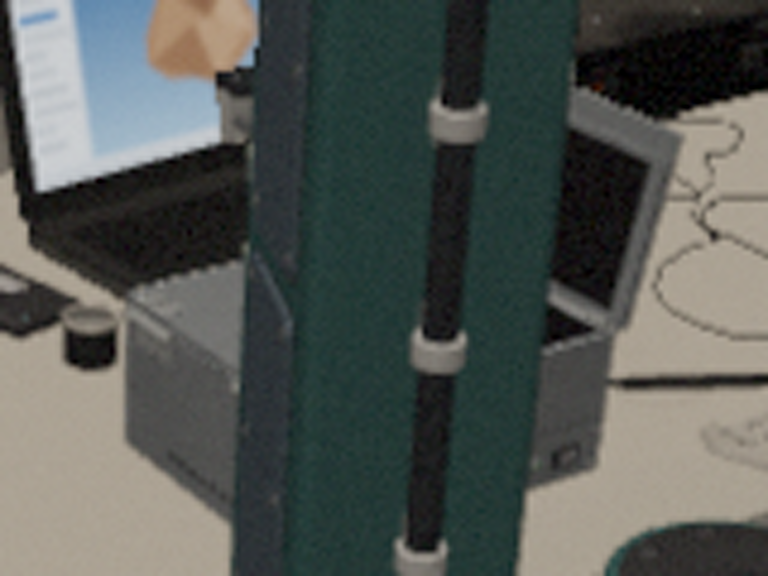

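```bash

python3 -m handwheel '{"delta_pos":[[0,0,0.4],[0,0,0.4],[0,0,0.4],[0,0,0.4],[0,0,0],[0,0,0],[0,0,0],[0,0,0]],"rotation":[[0,0,0],[0,0,0],[0,0,0],[0,0,0],[0,0,0],[0,0,0],[0,0,0],[0,0,0]],"claw":[1,1,1,1,1,1,1,1]}'

```

```text
time: 36.1
tool_pos: [0.4734, -0.1509, 0.0953]
ee_rot: [3.141, -0.0, -0.02]
wrist_force: [-0.9, 1.0, 5.0]
width: 0.0001
```

```bash

python3 -m handwheel '{"delta_pos":[[0,0,0.4],[0,0,0],[0,0,-15],[0,0,-30],[0,0,-40],[0,10,-40],[0,20,-35],[0,30,-15]],"rotation":[[0,0,0],[0,0,0],[0,0,0],[0,0,0],[0,0,0],[0,0,0],[0,0,0],[0,0,0]],"claw":[1,1,1,1,1,1,1,1]}'
python3 -m handwheel '{"delta_pos":[[0,35,0],[0,38,0],[0,38,0],[0,38,0],[0,30,0],[0,15,0],[0,6,15],[0,0,20]],"rotation":[[0,0,0],[0,0,0],[0,0,0],[0,0,0],[0,0,0],[0,0,0],[0,0,0],[0,0,0]],"claw":[1,1,1,1,1,1,1,1]}'
python3 - <<'E'
from h import *
from bench import robot
o=robot.get_obs(); print(to(o,[.471,-.405,.182],-0.02))
s=robot.snapshot("top"); pickle.dump(s,open("top14.pkl","wb")); crop(s,345,120,515,240,4.6,"pics/top14.png")
s=robot.snapshot("scene"); pickle.dump(s,open("scene14.pkl","wb")); crop(s,300,110,460,230,4.8,"pics/scene14.png")
E
```

```text
time: 37.1
tool_pos: [0.4732, -0.2113, 0.2726]
ee_rot: [3.139, -0.005, -0.018]
wrist_force: [0.3, -0.0, -0.3]
width: 0.0006
time: 38.1
tool_pos: [0.4685, -0.4105, 0.2336]
ee_rot: [3.142, -0.001, -0.02]
wrist_force: [-0.2, 0.1, -1.0]
width: 0.0004
[array([ 2.4, -5.6, 51.6]), array([ 0.0001, -0.0006,  0.0004])]
```

View pics/top14.png

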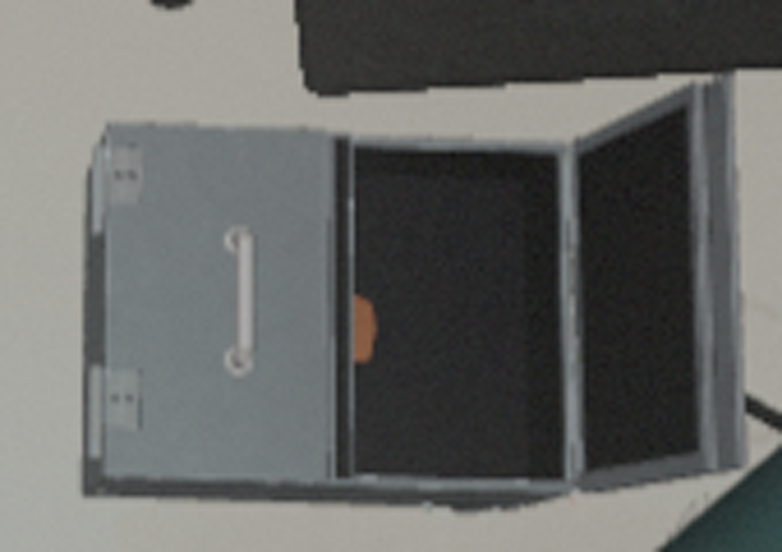

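View pics/scene14.png

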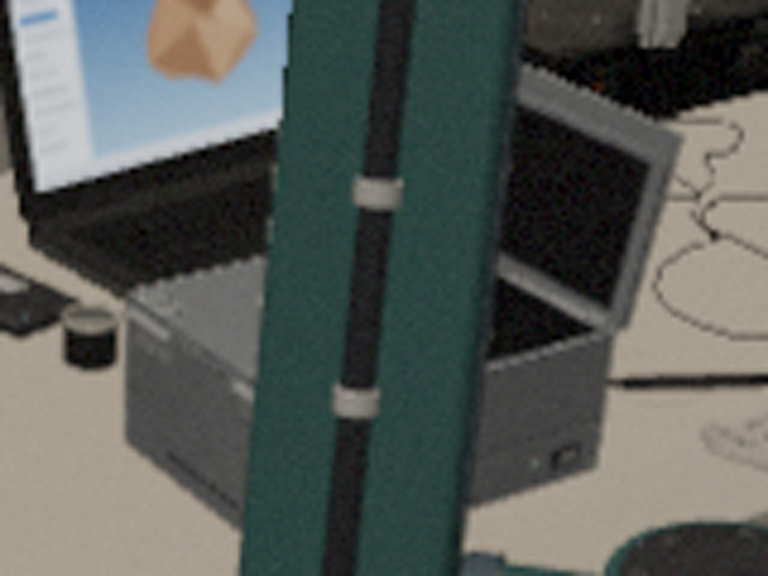

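Left leaf is shut, with its free edge in the crop at the predicted place and the sherd's right end still visible beside it. Next is the right leaf: lower the tip outside it, then push.

```bash

python3 -m handwheel '{"delta_pos":[[1,0,12],[1,0,14],[0,-4,12],[0,-6,8],[0,-7,3],[0,-8,0],[0,-8,0],[0,-7,0]],"rotation":[[0,0,0],[0,0,0],[0,0,0],[0,0,0],[0,0,0],[0,0,0],[0,0,0],[0,0,0]],"claw":[1,1,1,1,1,1,1,1]}'
python3 -m handwheel '{"delta_pos":[[0,-5,0],[0,-5,0],[0,-5,0],[0,-5,0],[0,-5,0],[0,-5,0],[0,-5,0],[0,-5,0]],"rotation":[[0,0,0],[0,0,0],[0,0,0],[0,0,0],[0,0,0],[0,0,0],[0,0,0],[0,0,0]],"claw":[1,1,1,1,1,1,1,1]}'

```

```text
time: 39.2
tool_pos: [0.4712, -0.3704, 0.1859]
ee_rot: [3.141, -0.001, -0.02]
wrist_force: [0.9, -1.1, -0.2]
width: 0.0003
time: 40.2
tool_pos: [0.4718, -0.3305, 0.1852]
ee_rot: [3.142, 0.0, -0.02]
wrist_force: [1.2, -2.0, 1.5]
width: 0.0003
```

```bash

python3 -m handwheel '{"delta_pos":[[0,-4.9,0],[0,-4.9,0],[0,-4.9,0],[0,-4.9,0.2],[0,-4.9,0.4],[0,-4.8,0.7],[0,-4.8,1],[0,-4.8,1.3]],"rotation":[[0,0,0],[0,0,0],[0,0,0],[0,0,0],[0,0,0],[0,0,0],[0,0,0],[0,0,0]],"claw":[1,1,1,1,1,1,1,1]}'

```

```text
time: 41.2
tool_pos: [0.4726, -0.2916, 0.1815]
ee_rot: [-3.141, 0.0, -0.02]
wrist_force: [-0.2, -1.6, 0.7]
width: 0.0004
```

```bash

python3 -m handwheel '{"delta_pos":[[0,-4.7,1.4],[0,-4.6,1.7],[0,-4.5,2],[0,-4.4,2.3],[0,-4.3,2.5],[0,-4.1,2.7],[0,-4,2.9],[0,-3.8,3.1]],"rotation":[[0,0,0],[0,0,0],[0,0,0],[0,0,0],[0,0,0],[0,0,0],[0,0,0],[0,0,0]],"claw":[1,1,1,1,1,1,1,1]}'

```

```text
time: 42.2
tool_pos: [0.4732, -0.2572, 0.1629]
ee_rot: [-3.141, -0.0, -0.02]
wrist_force: [0.0, -0.3, 1.3]
width: 0.0002
```

```bash

python3 -m handwheel '{"delta_pos":[[0,-3.6,3.3],[0,-3.5,3.5],[0,-3.3,3.6],[0,-3.1,3.8],[0,-2.8,3.9],[0,-2.6,4],[0,-2.4,4],[0,-2.2,4]],"rotation":[[0,0,0],[0,0,0],[0,0,0],[0,0,0],[0,0,0],[0,0,0],[0,0,0],[0,0,0]],"claw":[1,1,1,1,1,1,1,1]}'
python3 - <<'E'
from h import *
from bench import robot
s=robot.snapshot("scene"); pickle.dump(s,open("scene15.pkl","wb")); crop(s,300,110,460,230,4.8,"pics/scene15.png")
E
```

```text
time: 43.2
tool_pos: [0.4737, -0.2339, 0.1327]
ee_rot: [-3.142, 0.0, -0.02]
wrist_force: [-0.8, 0.1, 0.5]
width: 0.0008
```

View pics/scene15.png

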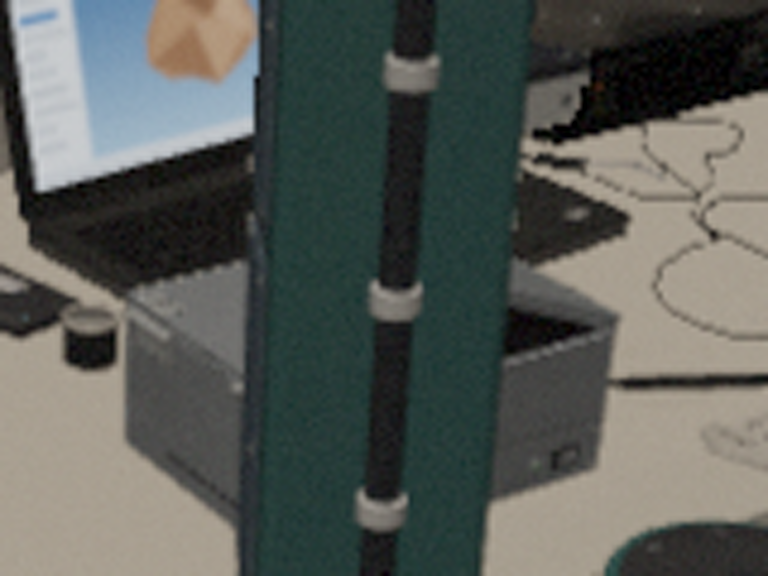

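```bash

python3 -m handwheel '{"delta_pos":[[0,-1.8,3.4],[0,-1.7,3.4],[0,-1.5,3.3],[0,-1.3,3.2],[0,-1.1,3],[0,-0.9,2.8],[0,-0.7,2.6],[0,-0.5,2.4]],"rotation":[[0,0,0],[0,0,0],[0,0,0],[0,0,0],[0,0,0],[0,0,0],[0,0,0],[0,0,0]],"claw":[1,1,1,1,1,1,1,1]}'

```

```text
time: 44.25
tool_pos: [0.4739, -0.2245, 0.1087]
ee_rot: [-3.141, -0.0, -0.02]
wrist_force: [-1.1, -0.1, 1.1]
width: 0.0006
```

```bash

python3 -m handwheel '{"delta_pos":[[0,0,1.6],[0,0,1.4],[0,0,1.2],[0,0,1],[0,0,0.8],[0,0,0.6],[0,0,0.5],[0,0,0]],"rotation":[[0,0,0],[0,0,0],[0,0,0],[0,0,0],[0,0,0],[0,0,0],[0,0,0],[0,0,0]],"claw":[1,1,1,1,1,1,1,1]}'

```

```text
time: 45.25
tool_pos: [0.4739, -0.2247, 0.1017]
ee_rot: [3.141, 0.0, -0.02]
wrist_force: [0.1, -0.5, 0.3]
width: 0.0006
```

```bash

python3 -m handwheel '{"delta_pos":[[0,0,0.8],[0,0,0.8],[0,0,0.7],[0,0,0.6],[0,0,0.5],[0,0,0.5],[0,0,0.5],[0,0,0]],"rotation":[[0,0,0],[0,0,0],[0,0,0],[0,0,0],[0,0,0],[0,0,0],[0,0,0],[0,0,0]],"claw":[1,1,1,1,1,1,1,1]}'

```

```text
time: 46.25
tool_pos: [0.4739, -0.2247, 0.0973]
ee_rot: [3.141, 0.0, -0.02]
wrist_force: [0.2, 0.3, -0.2]
width: 0.0004
```

```bash

python3 -m handwheel '{"delta_pos":[[0,0,0.4],[0,0,0.4],[0,0,0.4],[0,0,0.4],[0,0,0],[0,0,0],[0,0,0],[0,0,0]],"rotation":[[0,0,0],[0,0,0],[0,0,0],[0,0,0],[0,0,0],[0,0,0],[0,0,0],[0,0,0]],"claw":[1,1,1,1,1,1,1,1]}'

```

```text
time: 47.25
tool_pos: [0.4739, -0.2247, 0.0957]
ee_rot: [3.141, 0.0, -0.02]
wrist_force: [0.7, 0.8, -0.1]
width: 0.0003
```

```bash

python3 -m handwheel '{"delta_pos":[[0,0,0.4],[0,0,0.4],[0,0,0.3],[0,0,0],[0,0,0],[0,0,0],[0,0,0],[0,0,0]],"rotation":[[0,0,0],[0,0,0],[0,0,0],[0,0,0],[0,0,0],[0,0,0],[0,0,0],[0,0,0]],"claw":[1,1,1,1,1,1,1,1]}'

```

```text
time: 48.25
tool_pos: [0.4739, -0.2247, 0.0953]
ee_rot: [3.141, -0.0, -0.02]
wrist_force: [-1.9, 1.9, 4.1]
width: 0.0005
```

```bash

python3 -m handwheel '{"delta_pos":[[0,0,0.4],[0,0,0.4],[0,0,0],[0,0,0],[0,0,0],[0,0,0],[0,0,0],[0,0,0]],"rotation":[[0,0,0],[0,0,0],[0,0,0],[0,0,0],[0,0,0],[0,0,0],[0,0,0],[0,0,0]],"claw":[1,1,1,1,1,1,1,1]}'
python3 -m handwheel '{"delta_pos":[[0,0,-5],[0,0,-15],[0,0,-25],[0,0,-30],[0,10,-30],[0,30,-30],[0,40,-20],[0,40,0]],"rotation":[[0,0,0],[0,0,0],[0,0,0],[0,0,0],[0,0,0],[0,0,0],[0,0,0],[0,0,0]],"claw":[1,1,1,1,1,1,1,1]}'
python3 -m handwheel '{"delta_pos":[[0,45,0],[0,45,0],[0,45,0],[0,40,0],[0,20,0],[0,0,0],[0,0,0],[0,0,0]],"rotation":[[0,0,0],[0,0,0],[0,0,0],[0,0,0],[0,0,0],[0,0,0],[0,0,0],[0,0,0]],"claw":[1,1,1,1,1,1,1,1]}'
python3 - <<'E'
from h import *
from bench import robot
s=robot.snapshot("top"); pickle.dump(s,open("top16.pkl","wb")); crop(s,345,120,515,240,4.6,"pics/top16.png")
s=robot.snapshot("scene"); pickle.dump(s,open("scene16.pkl","wb")); cv2.imwrite("pics/scene16f.png",s["color"][:,:,::-1]); crop(s,300,110,460,230,4.8,"pics/scene16.png")
E
```

```text
time: 49.25
tool_pos: [0.474, -0.2247, 0.0953]
ee_rot: [3.141, -0.001, -0.02]
wrist_force: [-2.4, 2.4, 8.4]
width: 0.0004
time: 50.25
tool_pos: [0.4725, -0.3464, 0.2524]
ee_rot: [3.138, -0.005, -0.019]
wrist_force: [0.3, 0.4, 0.1]
width: 0.0006
time: 51.25
tool_pos: [0.4681, -0.5385, 0.2498]
ee_rot: [3.141, -0.001, -0.019]
wrist_force: [-0.1, 0.2, 0.9]
width: 0.0005
```

View pics/top16.png

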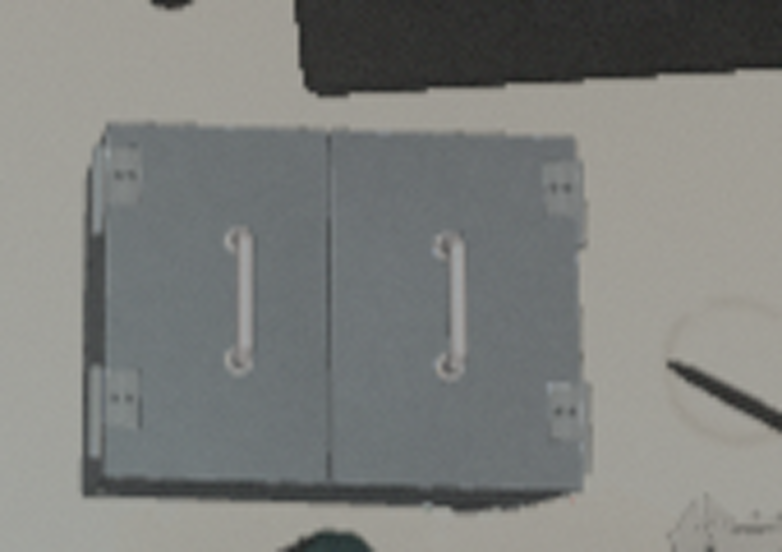

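View pics/scene16.png

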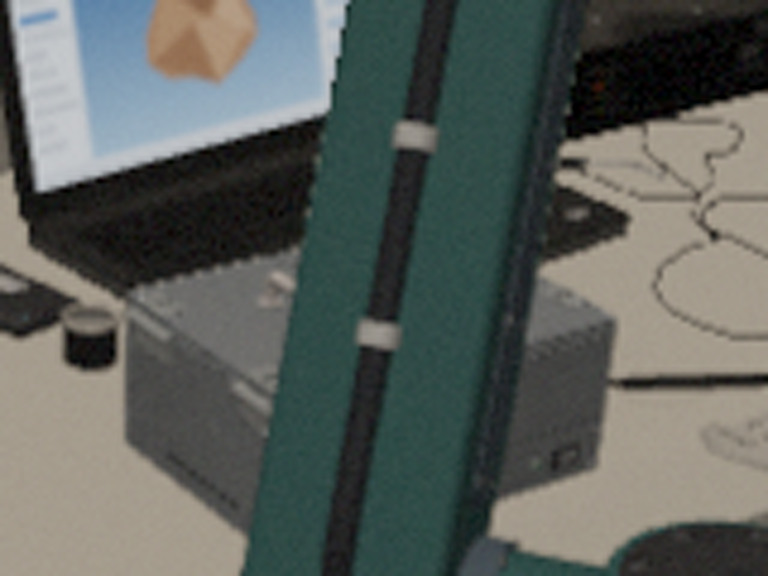

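View pics/scene16f.png

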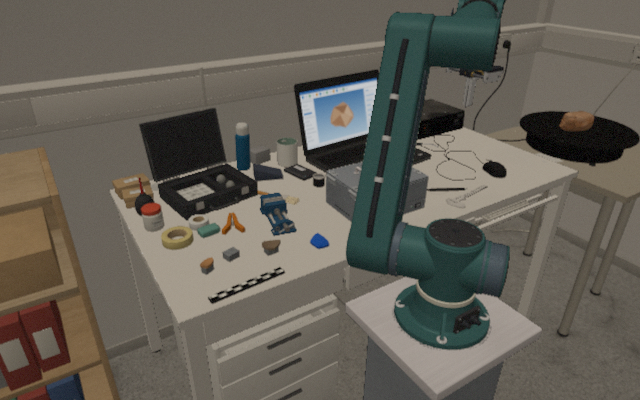

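The top view shows both leaves flat with one thin seam at crop x of about 330. I'll check quickly that the other pieces haven't moved, then hand in.

```bash
python3 - <<'E'
from h import *
a,b=load("top0.pkl")["color"].astype(int),load("top16.pkl")["color"].astype(int)
for n,(x0,x1,y0,y1) in dict(s3=(180,204,198,218),s2=(246,274,200,224),bar=(172,258,240,260),blue=(298,322,214,240)).items():
    d=abs(a-b)[y0:y1,x0:x1].mean(2); print(n,d.mean(),d.max())
from bench import robot
o=robot.get_obs(); print(o["time"],o["wrist_force"],o["qvel"].round(3)); print(robot.close_job())
E
```

```text
s3 6.624305555555555 10.0
s2 6.404761904761905 12.0
bar 6.497480620155039 11.333333333333334
blue 6.206196581196582 13.333333333333334
51.35 [ 0.40463349 -0.32767779 -0.3845565 ] [-0.004  0.003 -0.001  0.001 -0.001  0.001]
the job is handed in; nothing more can be done
None
```

I laid the largest sherd on the chamber window and shut the left leaf, then the right. I handed in at 51.4 s of the 72 s allowed.

**Sherd:**
- It lies flat, with its centre measured about 3 mm from the window centre. Its nearest edge is about 21 mm from that centre, so it covers the 32 mm bezel.
- It held steady in the gripper and touched down at about 5 N.

**Leaves:**
- Both were pushed down slowly until resistance rose: to 5 N on the left leaf, and 4 N then 8 N on the right. Both stopped at the same height.
- The last top view shows both leaves flat with a single thin seam. The left leaf's edge matched the position calculated for shut. I did not measure the right leaf's angle separately.

**Other pieces:** The two smaller sherds, the scale bar and the blue look-alike show only uniform image noise between the first and last pictures. The gripper touched nothing at hand-in.

**Disagreements:**
- The foam pad's edges suggested the sherd was turned about 15°, while its outline suggested about 36°. I gripped at 36° and it held.
- The shut fingertips met the leaves about 20 mm behind the stated tool point. I therefore went by contact force and pictures rather than calculated height.

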